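# Press the lid onto a tin of welding tips with the lever press

### The job

Lay the blue lid on the yellow tin that stands under the lever press, let go of it, then pull the press's red handle down until the ram has pushed the lid fully home and level, and keep it pressed for about a second: feel for it and do not go on pulling once it is home, or the tin is crushed. Keep hold of the handle and ease it slowly all the way back up against its spring, never letting it fly back, then let go. Leave the other things on the table where they are.

Things in the scene. Friction and masses are not known exactly. Their poses are not given: they have to be found in the camera images.
- press: green bench press, fixed; origin on the table below its ram; x to its back, y to its lever side. Base x -110..160, y -85..85, 18 mm high; column x 90..140, y -23..23. Head above the tin: x -32..132, y -32..32, z 250..335. Tin and ram share the press axis. Reach the tin with the gripper leaning 35 to 50 degrees out to the open front (-x) or side (-y)
- lever (a joint): angle of the press's lever, rad: 0 up at rest, grows as the handle is pulled down, stop at 1.25. A return spring (about 3 N at the handle at rest, 10 N at the bottom) always drives it back to 0. The ram goes down 105 mm per rad
- handle (a point): middle of the red handle: a horizontal free-turning round grip along the press's y, dia 22, 76 mm long, at the end of the lever (rod dia 12, 50 mm from here on the press's side). It swings, radius 180 mm, forward and down about a shaft along y at x 0, z 260 in the press frame; at rest the handle is at x -166, y 165, z 330 mm
- ram: the steel ram, a rod dia 19 mm; origin on the ram axis, 236 mm above the table at rest. At its lower end sits a black rubber foot, dia 22 mm, on a brass screw: how far the screw has been turned out, and so where the foot meets the lid, differs each time (underside 0 to 14 mm below this origin) and must be felt. The foot is sprung, 8 N per mm
- tin: yellow round tin, outer dia 80, height 55 mm, fixed under the ram on a screw that sets its height (30 to 38 mm above the table). Origin under its centre. A black seal ring inside its rim stands 8 mm above the rim, slides stiffly down (about 14 N) flush with it and stays where it is pushed
- lid: blue round lid with a white grip. Origin at the centre of the skirt's lower edge. Skirt outer dia 92, inner 85 mm, inside depth 14 mm; lid top at z 18; on it a round grip dia 30, z 18 to 48 mm. Laid on the seal its origin is 49 mm above the tin's origin; pressed fully home, on the tin's rim, 41 mm
- spray_can: bystander: white aerosol can, dia 64, height 190 mm; origin under its centre
- tee: bystander: small welded steel T-piece, foot 100 x 60 mm, 56 mm high; origin under its centre
- pliers: bystander: red-handled pliers lying flat, 165 mm long, 13 mm high; origin at the table under the jaw pivot
- coupons: bystander: stack of four steel test plates, 103 x 52 x 24 mm; origin under its centre
- chalk_holder: bystander: flat brass chalk holder, 130 x 16 x 9 mm; origin under its centre
- hammer: bystander: hammer lying flat, along its x
- disc: bystander: black grinding disc, dia 114, 10 mm thick; origin under its centre

How it is judged:
By the outcome, as a careful person would: the job done as asked, in the order asked, and still so for the second after the job is handed in, with the robot touching nothing.
It also fails if it takes over 72 s, if anything falls off the work surface, if the arm or the gripper's body presses on something with over 40 N, if the wrist force passes 120 N, or if a joint passes its speed limit or range.

### The arm

A 6-joint arm with a two-finger parallel gripper is mounted at the origin on the work surface. World frame = base frame: x ahead of the robot, y to its left, z up, the work surface at z = 0. Lengths are in m, angles in degrees, forces in N, time in s.
With the tool pointing down it reaches from about 0.25 to 0.725 m from the base axis. Payload 9.7 kg.
Tool frame: the origin (TCP) lies on the centre line of the jaws, within the pads' length; the fingertips stand tip_extent ahead of it and the grasp point (between the pads) lies 3 mm ahead of it (tip_extent is the distance from the TCP to the fingertips, in m); z points along the fingers, y is the line along which they close (so a half turn about z gives the same grasp; the last joint's range is limited). The gripper opens to 85 mm and grips with 20 to 120 N. Pads are 22 mm wide; open, the fingers measure 114 mm over their backs; the gripper's body (76 mm by 85 mm) begins 54 mm behind the grasp point. The pads swing forward as they close: fully open they stand 13 mm farther back than shut.
Start: joints at [69.442, 4.979, 10.078, 95.1, 0, 90], TCP at [0.193, 0.515, 0.253] pointing down, gripper open.
Joint ranges: [-179.16, 179.16], [-48.56, 103.87], [-65.8, 70.77], [-126.05, 130.52], [-82.76, 87.17], [-180, 180]. Speed limits (degrees/s): [127.2, 127.2, 147.25, 180, 180, 180].

### API

Orientations are given as [roll, pitch, yaw] about the fixed x, y, z axes, in that order (R = Rz(yaw) Ry(pitch) Rx(roll)).
In Python, from workcell import * gives the robot as it stands.
- The arm moves only by the tool servo_tool, never from a script. Its argument "rows" is a list of rows, each an object with "offset": the shift along the tool's x, y, z as a fraction of full scale, a list of three; "yaw": the turn about the tool's z as a fraction of full scale; "claw": the closure, from 0 (fully open) to 1 (shut). A call has 1 to 12 rows; each row is the pose to reach, as a shift and turn from the pose commanded when the call began, along the tool's axes at that moment, turning the shorter way round; what a row does not reach only later rows make up. Full scale, the value 1, is 0.1 m for a shift and pi rad for a turn. A row lasts 1/8 s, in which the tool goes at most 62.5 mm and 10.7 degrees, less where a joint would pass 70% of its speed; a pose out of reach is approached as far as the arm can. A call with a number of a shift or a turn outside -1 to 1 is refused whole. A call with a gripper value outside its range is refused whole. The fingers move at their own pace and stop on an object; "squeeze" is the grip in N (left out, the last holds). Time passes only in rows, so rows that repeat a pose let the fingers close. It gives the time, the measured TCP pose, the force, the opening and the grip force at its end, in the units of the state.
- get_obs(): the state, without advancing time (a new reading comes with each control period).
- camera(name): name is "side" or "top"; returns (picture, depth): 420x560x3 uint8, red, green, blue; 420x560 float32, m along the optical axis (not along the pixel's ray), 0 where there is no reading.
- camera_info(name): a dict with "fx", "fy", "cx", "cy" (pixels), "cam_to_world" (4x4, takes a point from camera to world coordinates). Camera axes: x right, y up, looking along -z (the intrinsics and any distortion apply to the point x, -y, -z); pixel columns grow to the right and rows downward; lengths in m; the calibration is good to about 2 mm. A picture is of the moment at which its call begins. camera_info takes no time and is no camera call.
- job_done(): hands the job in; it is judged then, once.
The state is a dict: "time": time; "q": joint angles; "qd": joint speeds; "joint_efforts": joint torques, N m; "ee_pos": TCP position; "tcp_rot": TCP orientation; "wrist_force": force on the tool from outside, world axes, zero at the start; "torque": the same for the moment, N m; "opening": finger opening in m; "grasp_force": force on a finger pad.
Only numpy, scipy, OpenCV 4.12 (cv2) and the standard library are available. Lean on these libraries where they do the work, as an engineer would, in place of code of your own. Each camera call takes 0.05 s, during which the arm holds its last target. There are 200 camera calls.

## Working session

There is one attempt and no reset: what is moved stays moved. The work goes in short steps, Python scripts to look and compute and a tool call to move; the robot and the scene stay as the last step left them, time stands still between calls to the robot, and variables do not carry over. Pictures are saved under pics/ and viewed, at most 10 in all, crops included, and the job is handed in when it is done.

Besides the shell and the picture viewer there is one more tool, called as a command line: name --argument value ..., lists and objects as JSON in quotes. servo_tool: Moves the arm, as the interface text tells. Its arguments: {"type":"object","properties":{"rows":{"type":"array"},"squeeze":{"type":"number"}},"required":["rows"]}

```bash
ls; mkdir -p pics; python3 - <<'E'
from workcell import *
import cv2,numpy as np,json
o=get_obs(); print(o)
for n in("side","top"):
    p,d=camera(n); i=camera_info(n); print(n,{k:np.round(v,4).tolist() if not isinstance(v,str) else v for k,v in i.items()})
    cv2.imwrite(f"pics/{n}0.png",p[:,:,::-1]); np.savez(f"{n}0.npz",p=p,d=d)
E
```

```text
pics
{'time': 0.0, 'q': array([6.94402589e+01, 5.01143025e+00, 1.00362457e+01, 9.50982526e+01,
       1.43854309e-03, 9.00003099e+01]), 'qd': array([ 0.02819571, -0.11401067,  0.02500653, -0.06635456,  0.12650459,
        0.08382912]), 'joint_efforts': array([-7.81910585e-04, -5.20398045e+01,  4.64794779e+01,  1.66427088e-02,
        5.73769921e-05,  2.73042235e-05]), 'ee_pos': array([0.19308166, 0.51480223, 0.25259592]), 'tcp_rot': array([-1.79926563e+02, -1.43814467e-03,  1.59439947e+02]), 'wrist_force': array([-0.47419877, -0.6315116 ,  0.54148963]), 'torque': array([-0.02186029,  0.05423659,  0.00670555]), 'grasp_force': 0.0, 'opening': 0.08514172901754699}
side {'fx': 444.4441, 'fy': 444.4441, 'cx': 282.1735, 'cy': 208.1571, 'cam_to_world': [[-0.8637, 0.2897, -0.4125, -0.0095], [-0.5039, -0.4768, 0.7203, 0.9581], [0.012, 0.8299, 0.5578, 1.0045], [0.0, 0.0, 0.0, 1.0]]}
top {'fx': 457.5542, 'fy': 457.5542, 'cx': 283.1062, 'cy': 206.3692, 'cam_to_world': [[0.0067, 0.9838, -0.1791, 0.299], [-0.9998, 0.0031, -0.0206, -0.0886], [-0.0197, 0.1792, 0.9836, 1.5825], [0.0, 0.0, 0.0, 1.0]]}
```

View pics/side0.png

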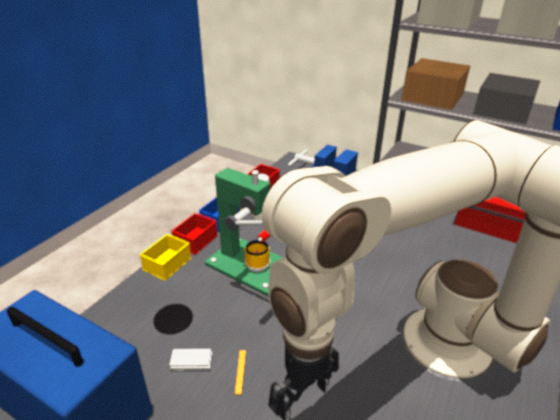

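View pics/top0.png

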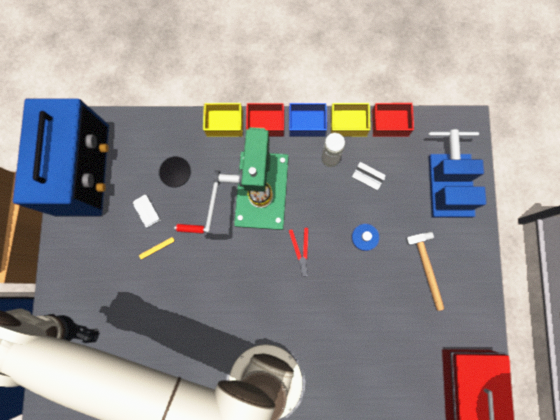

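The side view shows the press (green, ~240,220) with the yellow tin at (257,255), mostly clear of the arm. The top view shows the press base around (262,190), the red handle at (190,228), the lid at (366,237) and the T-piece at (368,176), with the front of the press facing the robot.

```bash
cat > h.py <<'E'
import numpy as np,cv2
from workcell import *
def cloud(n,d):
    i=camera_info(n); v,u=np.mgrid[:d.shape[0],:d.shape[1]]
    c=np.stack([(u-i['cx'])/i['fx']*d,-(v-i['cy'])/i['fy']*d,-d],-1)
    T=np.array(i['cam_to_world']); return c@T[:3,:3].T+T[:3,3]
E
python3 - <<'E'
from h import *
for n in("top","side"):
    z=np.load(n+"0.npz");p=z['p'];d=z['d'];P=cloud(n,d)
    hsv=cv2.cvtColor(p,cv2.COLOR_RGB2HSV);H,S,V=[hsv[...,k].astype(int) for k in range(3)]
    X,Y,Z=P[...,0],P[...,1],P[...,2]
    near=(X>.2)&(X<.85)&(Y>-.4)&(Y<.4)&(d>0)
    g=near&(H>55)&(H<90)&(S>90)
    b=g&(abs(Z-.018)<.008)
    r=cv2.minAreaRect(P[b][:,:2].astype(np.float32)); print(n,"base",b.sum(),r,np.median(Z[b]), cv2.boxPoints(r).round(4).tolist())
    h=g&(Z>.325)&(Z<.345)
    if h.sum()>20:
        r=cv2.minAreaRect(P[h][:,:2].astype(np.float32)); print("head",h.sum(),r,np.median(Z[h]),cv2.boxPoints(r).round(4).tolist())
    rd=near&((H<6)|(H>174))&(S>150)&(Z>.2)
    if rd.sum(): print("handle",rd.sum(),P[rd].mean(0),P[rd].min(0),P[rd].max(0)); print(cv2.minAreaRect(P[rd][:,:2].astype(np.float32)))
    bl=near&(H>98)&(H<122)&(S>130)&(abs(Z-.018)<.012)&(Y<-.1)
    if bl.sum(): print("lid",bl.sum(),cv2.minEnclosingCircle(P[bl][:,:2].astype(np.float32)),np.median(Z[bl]))
    w=near&(S<60)&(V>150)&(Z>.035)&(Z<.06)&(Y<-.1)
    if w.sum(): print("grip?",w.sum(),np.median(P[w],0),cv2.minEnclosingCircle(P[w][:,:2].astype(np.float32)))
    y=near&(H>14)&(H<32)&(S>120)&(Z>.03)&(Z<.11)&(abs(Y)<.1)
    if y.sum(): print("tin",y.sum(),P[y].min(0),P[y].max(0))
    t=near&(X>.4)&(X<.75)&(Y>-.35)&(Y<-.12)&(Z>.01)
    lab,k=None,None
    nn,lab,st,ce=cv2.connectedComponentsWithStats(t.astype(np.uint8))
    for k in range(1,nn):
        if st[k,4]>30: Q=P[lab==k]; print("obj",st[k,4],ce[k].round(),Q.min(0).round(3),Q.max(0).round(3))
E
```

```text
top base 1953 ((0.6439149379730225, 0.02075933665037155), (0.1679779440164566, 0.2691490054130554), 86.47532653808594) 0.01768842758984257 [[0.5044000148773193, -0.05480000004172325], [0.7731000185012817, -0.07129999995231628], [0.7833999991416931, 0.09629999846220016], [0.5148000121116638, 0.11289999634027481]]
head 1203 ((0.6711829900741577, 0.018507227301597595), (0.06451337039470673, 0.17018844187259674), 86.6769790649414) 0.33450168694547644 [[0.5843999981880188, -0.008799999952316284], [0.7542999982833862, -0.01860000006854534], [0.7580000162124634, 0.04580000042915344], [0.588100016117096, 0.05559999868273735]]
handle 197 [0.46534174 0.19339522 0.3384858 ] [ 0.45309735 -0.0089873   0.32807295] [0.75481214 0.22973652 0.34652699]
((0.5884780287742615, 0.08870890736579895), (0.06730756163597107, 0.37988942861557007), 49.524959564208984)
lid 508 ((0.6426844000816345, -0.2297513782978058), 0.24019984900951385) 0.017882188735673044
grip? 126 [ 0.4919133  -0.3426036   0.04991848] ((0.655048131942749, -0.29547303915023804), 0.19570805132389069)
tin 105 [ 0.57743221 -0.01683711  0.0307
[... 716 characters left out ...]
5414545089006424), (0.06308906525373459, 0.16660702228546143), 87.160888671875) 0.33571853763363235 [[0.5812000036239624, -0.0020000000949949026], [0.7476000189781189, -0.010200000368058681], [0.7506999969482422, 0.052799999713897705], [0.5842999815940857, 0.061000000685453415]]
handle 68 [0.46254809 0.22224215 0.3376318 ] [ 0.45273035 -0.00219063  0.32173899] [0.58297936 0.23648308 0.34456734]
((0.5140924453735352, 0.11404736340045929), (0.023753488436341286, 0.2691885828971863), 25.609766006469727)
grip? 19 [ 0.74684535 -0.19132018  0.0430541 ] ((0.7495015859603882, -0.18893462419509888), 0.010100489482283592)
tin 527 [ 0.57506849 -0.02012992  0.03633624] [0.84859204 0.09981547 0.10423054]
```

servo_tool --rows '[{"offset": [0, 0, -1], "yaw": 0, "claw": 0}, {"offset": [0, 0, -1], "yaw": 0, "claw": 0}, {"offset": [0, 0, -1], "yaw": 0, "claw": 0}, {"offset": [0, 0, -1], "yaw": 0, "claw": 0}]'

```text
time: 0.6
ee_pos: [0.1931, 0.5151, 0.3524]
tcp_rot: [-179.9, -0.0, 159.4]
wrist_force: [0.6, -0.0, -1.1]
opening: 0.0856
grasp_force: 0.0
```

servo_tool --rows '[{"offset": [-1, -0.74, -0.33], "yaw": -0.114, "claw": 0}, {"offset": [-1, -0.74, -0.33], "yaw": -0.114, "claw": 0}, {"offset": [-1, -0.74, -0.33], "yaw": -0.114, "claw": 0}]'

```text
time: 0.98
ee_pos: [0.262, 0.4082, 0.3868]
tcp_rot: [180.0, 0.0, 179.9]
wrist_force: [0.2, -0.1, -0.4]
opening: 0.0855
grasp_force: 0.0
```

servo_tool --rows '[{"offset": [-0.7, -1, -0.3], "yaw": 0, "claw": 0}, {"offset": [-0.7, -1, -0.3], "yaw": 0, "claw": 0}]'

```text
time: 1.23
ee_pos: [0.3306, 0.3105, 0.4148]
tcp_rot: [-179.9, -0.1, 180.0]
wrist_force: [0.7, 0.5, 0.2]
opening: 0.0853
grasp_force: 0.0
```

servo_tool --rows '[{"offset": [-0.7, -1, -0.3], "yaw": 0, "claw": 0}, {"offset": [-0.7, -1, -0.3], "yaw": 0, "claw": 0}]'

```text
time: 1.48
ee_pos: [0.4006, 0.2105, 0.445]
tcp_rot: [-180.0, -0.1, 179.9]
wrist_force: [1.2, 0.3, 0.1]
opening: 0.0853
grasp_force: 0.0
```

servo_tool --rows '[{"offset": [0, -1, 0], "yaw": 0, "claw": 0}, {"offset": [0, -1, 0], "yaw": 0, "claw": 0}]'

```text
time: 1.72
ee_pos: [0.4001, 0.1099, 0.4446]
tcp_rot: [-180.0, -0.1, 179.8]
wrist_force: [0.9, 0.1, 0.0]
opening: 0.0854
grasp_force: 0.0
```

servo_tool --rows '[{"offset": [-0.5, -1, 0], "yaw": 0, "claw": 0}, {"offset": [-0.5, -1, 0], "yaw": 0, "claw": 0}]'

```text
time: 1.98
ee_pos: [0.4504, 0.0101, 0.4447]
tcp_rot: [180.0, -0.1, 179.9]
wrist_force: [1.4, 0.6, 0.3]
opening: 0.0852
grasp_force: 0.0
```

servo_tool --rows '[{"offset": [-0.5, -1, 0], "yaw": 0, "claw": 0}, {"offset": [-0.5, -1, 0], "yaw": 0, "claw": 0}, {"offset": [-0.5, -1, 0], "yaw": 0, "claw": 0}]'

```text
time: 2.35
ee_pos: [0.5014, -0.0907, 0.4427]
tcp_rot: [180.0, -0.3, 179.7]
wrist_force: [-0.5, 0.1, -0.3]
opening: 0.0854
grasp_force: 0.0
```

View pics/tin.png

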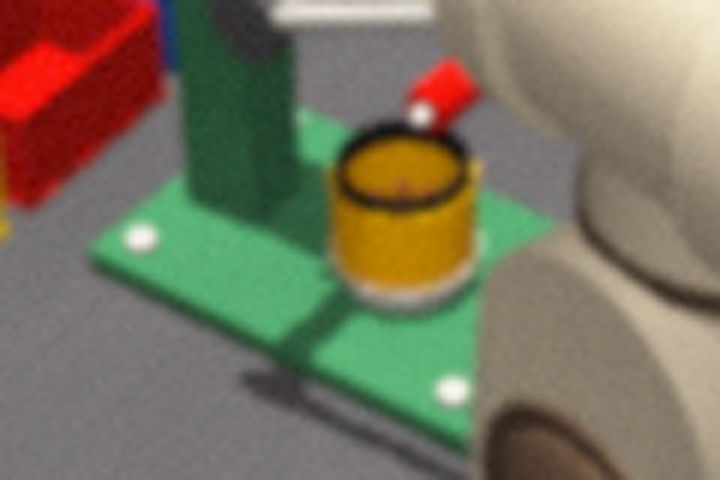

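The crop shows the yellow tin with its black seal ring centred at crop (402,170), full image about (257,248). Next I'll test how the arm behaves at its reach limit, because the rows offer no tilt.

servo_tool --rows '[{"offset": [-1, -0.5, 0], "yaw": 0, "claw": 0}, {"offset": [-1, -0.5, 0], "yaw": 0, "claw": 0}, {"offset": [-1, -0.5, 0], "yaw": 0, "claw": 0}, {"offset": [-1, -0.5, 0], "yaw": 0, "claw": 0}]'

```text
time: 2.85
ee_pos: [0.6009, -0.1378, 0.4438]
tcp_rot: [179.9, -0.2, 179.9]
wrist_force: [1.0, 0.7, -0.0]
opening: 0.0853
grasp_force: 0.0
```

servo_tool --rows '[{"offset": [0, 0, 0], "yaw": 0, "claw": 0}]'

```text
time: 2.98
ee_pos: [0.5992, -0.1375, 0.4463]
tcp_rot: [180.0, 0.0, 180.0]
wrist_force: [-0.5, -0.5, 1.1]
opening: 0.0856
grasp_force: 0.0
```

```bash
python3 -c "
from workcell import *
o=get_obs();print(o['q'],o['ee_pos'],o['tcp_rot'],tip_extent)"
```

```text
[-1.29284409e+01  3.07979620e+01  6.65927599e+01  1.25792418e+02
  8.23925471e-03 -1.29156223e+01] [ 0.59922972 -0.13751621  0.44627586] [1.79992501e+02 4.16161447e-03 1.79987181e+02] 0.022
```

servo_tool --rows '[{"offset": [0.5, 0, -1], "yaw": 0, "claw": 0}, {"offset": [0.5, 0, -1], "yaw": 0, "claw": 0}, {"offset": [0.5, 0, -1], "yaw": 0, "claw": 0}]'

```text
time: 3.35
ee_pos: [0.5453, -0.1372, 0.5144]
tcp_rot: [-179.2, 3.3, 180.0]
wrist_force: [0.4, -0.3, -0.7]
opening: 0.0854
grasp_force: 0.0
```

servo_tool --rows '[{"offset": [0, 0, -1], "yaw": 0, "claw": 0}, {"offset": [0, 0, -1], "yaw": 0, "claw": 0}, {"offset": [0, 0, -1], "yaw": 0, "claw": 0}]'

```text
time: 3.72
ee_pos: [0.5233, -0.1316, 0.5482]
tcp_rot: [-178.3, 6.8, -179.9]
wrist_force: [0.2, 0.1, -0.5]
opening: 0.0853
grasp_force: 0.0
```

```bash
python3 -c "
from workcell import *
o=get_obs();print(o['q'],o['ee_pos'],o['tcp_rot'],tip_extent)"
```

```text
[-1.41195758e+01  2.32361430e+01  7.06616196e+01  1.30447917e+02
  3.78423808e-03 -1.40915104e+01] [ 0.52332845 -0.13162321  0.54820751] [-178.29688812    6.76751569 -179.92712831] 0.022
```

servo_tool --rows '[{"offset": [0, 0, 0.5], "yaw": 0, "claw": 0}, {"offset": [0, 0, 0.5], "yaw": 0, "claw": 0}, {"offset": [0, 0, 0.5], "yaw": 0, "claw": 0}]'

```text
time: 4.1
ee_pos: [0.5295, -0.1333, 0.4951]
tcp_rot: [-178.4, 6.4, -179.9]
wrist_force: [-0.2, -0.4, 1.0]
opening: 0.0857
grasp_force: 0.0
```

servo_tool --rows '[{"offset": [0.5, 0, -1], "yaw": 0, "claw": 0}, {"offset": [0.5, 0, -1], "yaw": 0, "claw": 0}, {"offset": [0.5, 0, -1], "yaw": 0, "claw": 0}]'

```text
time: 4.47
ee_pos: [0.4995, -0.1393, 0.5757]
tcp_rot: [-177.5, 9.6, -179.9]
wrist_force: [-0.5, 0.7, -0.7]
opening: 0.0858
grasp_force: 0.0
```

servo_tool --rows '[{"offset": [0.5, 0, -1], "yaw": 0, "claw": 0}, {"offset": [0.5, 0, -1], "yaw": 0, "claw": 0}, {"offset": [0.5, 0, -1], "yaw": 0, "claw": 0}]'

```text
time: 4.85
ee_pos: [0.4546, -0.141, 0.624]
tcp_rot: [-175.7, 14.9, -179.5]
wrist_force: [0.8, 0.0, -0.5]
opening: 0.0851
grasp_force: 0.0
```

```bash
python3 -c "
from workcell import *
o=get_obs();print(o['q'],o['ee_pos'],o['tcp_rot'],tip_extent)"
```

```text
[-17.50485471  14.77138764  70.76832792 130.51961114   0.49383719
 -17.35366164] [ 0.45464207 -0.14101359  0.6239734 ] [-175.74695241   14.90325997 -179.52756067] 0.022
```

servo_tool --rows '[{"offset": [0.4, 1, -1], "yaw": 0, "claw": 0}, {"offset": [0.4, 1, -1], "yaw": 0, "claw": 0}, {"offset": [0.4, 1, -1], "yaw": 0, "claw": 0}]'

```text
time: 5.22
ee_pos: [0.4342, -0.0466, 0.6615]
tcp_rot: [-175.3, 19.8, -179.1]
wrist_force: [-0.2, 0.2, 1.1]
opening: 0.0854
grasp_force: 0.0
```

servo_tool --rows '[{"offset": [0.4, 0.7, -1], "yaw": 0, "claw": 0}, {"offset": [0.4, 0.7, -1], "yaw": 0, "claw": 0}, {"offset": [0.4, 0.7, -1], "yaw": 0, "claw": 0}]'

```text
time: 5.6
ee_pos: [0.3981, 0.0198, 0.6938]
tcp_rot: [-175.9, 24.9, -178.6]
wrist_force: [0.3, 0.1, -0.6]
opening: 0.0858
grasp_force: 0.0
```

servo_tool --rows '[{"offset": [0.4, 0, -1], "yaw": 0, "claw": 0}, {"offset": [0.4, 0, -1], "yaw": 0, "claw": 0}, {"offset": [0.4, 0, -1], "yaw": 0, "claw": 0}]'

```text
time: 5.98
ee_pos: [0.35, 0.0137, 0.7267]
tcp_rot: [-176.5, 29.9, -178.4]
wrist_force: [0.0, -0.8, 0.4]
opening: 0.0851
grasp_force: 0.0
```

servo_tool --rows '[{"offset": [0.4, 0, -1], "yaw": 0, "claw": 0}, {"offset": [0.4, 0, -1], "yaw": 0, "claw": 0}, {"offset": [0.4, 0, -1], "yaw": 0, "claw": 0}]'

```text
time: 6.35
ee_pos: [0.2993, 0.0054, 0.7548]
tcp_rot: [-177.0, 34.8, -178.1]
wrist_force: [1.3, 0.5, -0.5]
opening: 0.0856
grasp_force: 0.0
```

```bash
python3 -c "
from workcell import *
o=get_obs();print(o['q'],o['ee_pos'],o['tcp_rot'],tip_extent)"
```

```text
[  5.37015168  -4.26221495  70.7657259  130.46401766  -4.9255351
   2.82123421] [0.2992582  0.00544996 0.75484305] [-177.02100153   34.75844499 -178.05180305] 0.022
```

servo_tool --rows '[{"offset": [0.4, 0, -1], "yaw": 0, "claw": 0}, {"offset": [0.4, 0, -1], "yaw": 0, "claw": 0}, {"offset": [0.4, 0, -1], "yaw": 0, "claw": 0}]'

```text
time: 6.72
ee_pos: [0.2475, 0.0202, 0.7888]
tcp_rot: [-176.3, 42.9, -177.7]
wrist_force: [0.7, 0.8, 0.1]
opening: 0.0854
grasp_force: 0.0
```

servo_tool --rows '[{"offset": [0.3, 0, -0.8], "yaw": 0, "claw": 0}, {"offset": [0.3, 0, -0.8], "yaw": 0, "claw": 0}, {"offset": [0.3, 0, -0.8], "yaw": 0, "claw": 0}]'

```text
time: 7.1
ee_pos: [0.1827, -0.0043, 0.7999]
tcp_rot: [-176.7, 45.4, -176.9]
wrist_force: [0.3, -1.6, 0.6]
opening: 0.0854
grasp_force: 0.0
```

```bash
cat >> h.py <<'E'
from scipy.spatial.transform import Rotation as Ro
def rel(target,ahead=0.003):
    o=get_obs();R=Ro.from_euler('xyz',o['tcp_rot'],degrees=True).as_matrix()
    print("t",round(o['time'],2),"pos",o['ee_pos'].round(4),"rot",o['tcp_rot'].round(2),"q",o['q'].round(1),"F",o['wrist_force'].round(1),"op",round(o['opening'],4))
    print("axes x,y,z (columns)\n",R.round(3),"az",round(np.degrees(np.arctan2(R[1,2],R[0,2])),1))
    for t in np.atleast_2d(target): print("to",t,"offset",((R.T@(t-R[:,2]*ahead-o['ee_pos']))*10).round(3))
    return R
E
python3 -c "
from h import *
rel([[.479,-.339,.25],[.479,-.339,.042]])"
```

```text
t 7.1 pos [ 0.1827 -0.0043  0.7999] rot [-176.75   45.37 -176.9 ] q [ -5.8 -15.1  70.8 130.4   3.1  -6.2] F [ 0.3 -1.6  0.6] op 0.0854
axes x,y,z (columns)
 [[-0.702 -0.014  0.713]
 [-0.038  0.999 -0.018]
 [-0.712 -0.04  -0.701]] az -1.5
to [ 0.479 -0.339  0.25 ] offset [ 1.962 -3.166  5.999]
to [ 0.479 -0.339  0.042] offset [ 3.442 -3.083  7.458]
```

servo_tool --rows '[{"offset": [0.33, -0.53, 1], "yaw": 0, "claw": 0}, {"offset": [0.33, -0.53, 1], "yaw": 0, "claw": 0}, {"offset": [0.33, -0.53, 1], "yaw": 0, "claw": 0}]'

```text
time: 7.48
ee_pos: [0.2076, -0.0263, 0.7482]
tcp_rot: [-176.7, 43.1, -176.4]
wrist_force: [0.7, 0.6, -0.2]
opening: 0.0851
grasp_force: 0.0
```

servo_tool --rows '[{"offset": [0.33, -0.53, 1], "yaw": 0, "claw": 0}, {"offset": [0.33, -0.53, 1], "yaw": 0, "claw": 0}, {"offset": [0.33, -0.53, 1], "yaw": 0, "claw": 0}]'

```text
time: 7.85
ee_pos: [0.2542, -0.0845, 0.6487]
tcp_rot: [-177.5, 42.5, -177.1]
wrist_force: [-1.4, 0.4, -0.2]
opening: 0.0852
grasp_force: 0.0
```

servo_tool --rows '[{"offset": [0.33, -0.53, 1], "yaw": 0, "claw": 0}, {"offset": [0.33, -0.53, 1], "yaw": 0, "claw": 0}, {"offset": [0.33, -0.53, 1], "yaw": 0, "claw": 0}]'

```text
time: 8.22
ee_pos: [0.2986, -0.1383, 0.5585]
tcp_rot: [-177.1, 42.7, -176.7]
wrist_force: [-0.6, 1.1, 1.2]
opening: 0.0852
grasp_force: 0.0
```

servo_tool --rows '[{"offset": [0.33, -0.53, 1], "yaw": 0, "claw": 0}, {"offset": [0.33, -0.53, 1], "yaw": 0, "claw": 0}, {"offset": [0.33, -0.53, 1], "yaw": 0, "claw": 0}]'

```text
time: 8.6
ee_pos: [0.3438, -0.1935, 0.4667]
tcp_rot: [-177.0, 42.8, -176.6]
wrist_force: [-0.2, 0.6, 0.4]
opening: 0.0856
grasp_force: 0.0
```

servo_tool --rows '[{"offset": [0.33, -0.53, 1], "yaw": 0.018, "claw": 0}, {"offset": [0.33, -0.53, 1], "yaw": 0.018, "claw": 0}, {"offset": [0.33, -0.53, 1], "yaw": 0.018, "claw": 0}, {"offset": [0.33, -0.53, 1], "yaw": 0.018, "claw": 0}]'

```text
time: 9.1
ee_pos: [0.3887, -0.2485, 0.3781]
tcp_rot: [-179.6, 43.2, 179.3]
wrist_force: [-0.6, -0.3, 0.3]
opening: 0.0855
grasp_force: 0.0
```

```bash
python3 -c "
from h import *
rel([[.479,-.339,.25],[.479,-.339,.1],[.479,-.339,.042]])"
```

```text
t 9.1 pos [ 0.3887 -0.2485  0.3781] rot [-179.62   43.2   179.3 ] q [-49.5 -34.9 -17.7  75.1  30.7 -39.7] F [-0.6 -0.3  0.3] op 0.0855
axes x,y,z (columns)
 [[-0.729  0.017  0.684]
 [ 0.009  1.    -0.015]
 [-0.685 -0.005 -0.729]] az -1.3
to [ 0.479 -0.339  0.25 ] offset [ 0.21  -0.883  1.535]
to [ 0.479 -0.339  0.1  ] offset [ 1.237 -0.876  2.629]
to [ 0.479 -0.339  0.042] offset [ 1.634 -0.873  3.051]
```

servo_tool --rows '[{"offset": [0.21, -0.88, 0.9], "yaw": 0, "claw": 0}, {"offset": [0.21, -0.88, 0.9], "yaw": 0, "claw": 0}, {"offset": [0.21, -0.88, 0.9], "yaw": 0, "claw": 0}, {"offset": [0.21, -0.88, 0.9], "yaw": 0, "claw": 0}]'

```text
time: 9.6
ee_pos: [0.4332, -0.3377, 0.2968]
tcp_rot: [-179.7, 43.1, 179.2]
wrist_force: [0.7, -0.5, 0.7]
opening: 0.0856
grasp_force: 0.0
```

servo_tool --rows '[{"offset": [0.6, 0, 0.95], "yaw": 0, "claw": 0}, {"offset": [0.6, 0, 0.95], "yaw": 0, "claw": 0}, {"offset": [0.6, 0, 0.95], "yaw": 0, "claw": 0}, {"offset": [0.6, 0, 0.95], "yaw": 0, "claw": 0}]'

```text
time: 10.1
ee_pos: [0.4546, -0.3388, 0.1879]
tcp_rot: [-179.6, 43.2, 179.3]
wrist_force: [0.5, 0.0, -0.3]
opening: 0.0851
grasp_force: 0.0
```

```bash
python3 -c "
from h import *
rel([[.479,-.339,.1],[.479,-.339,.042]])
for n in ('top','side'):
    p,d=camera(n); cv2.imwrite(f'pics/{n}1.png',p[:,:,::-1])
a=cv2.imread('pics/top1.png')[180:300,300:440];b=cv2.imread('pics/side1.png')[150:330,180:420]
cv2.imwrite('pics/m1.png',np.hstack([cv2.resize(a,(400,343)),cv2.resize(b,(400,343))]))
"
```

```text
t 10.1 pos [ 0.4546 -0.3388  0.1879] rot [-179.55   43.23  179.34] q [-50.6 -22.5 -31.5  49.5  31.3 -40.8] F [ 0.5  0.  -0.3] op 0.0851
axes x,y,z (columns)
 [[-0.729  0.017  0.685]
 [ 0.008  1.    -0.016]
 [-0.685 -0.006 -0.729]] az -1.3
to [ 0.479 -0.339  0.1  ] offset [0.424 0.007 0.778]
to [ 0.479 -0.339  0.042] offset [0.822 0.01  1.2  ]
```

View pics/m1.png

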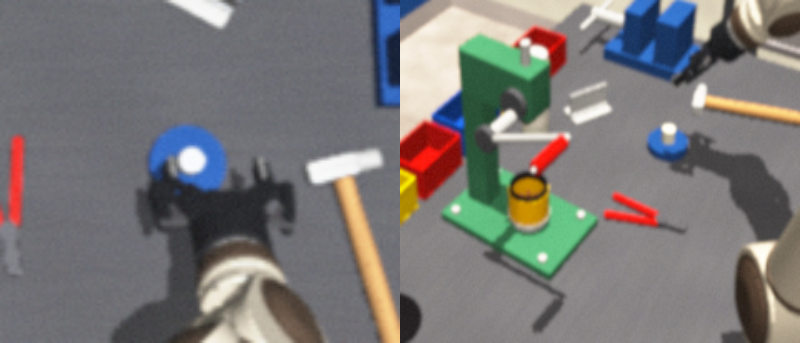

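Left (top view): the lid sits at crop (188,160), with the open gripper just above and behind it. Right (side view): the tin and press are now unobstructed, with the tin at crop (528,200) and the lid at crop (668,140).

```bash
cat >> h.py <<'E'
from scipy.optimize import least_squares
def circ(Q,r=None):
    c=np.median(Q,0)
    f=lambda v: np.hypot(Q[:,0]-v[0],Q[:,1]-v[1])-(r or v[2])
    return least_squares(f,[*c[:2],.04][:2 if r else 3],loss='soft_l1',f_scale=.002).x.round(4)
E
python3 - <<'E'
from h import *
ps=[];ds=[]
for k in range(3):
    p,d=camera("side");ps.append(p);ds.append(d)
p=np.mean(ps,0).astype(np.uint8);d=np.median(ds,0);np.savez("side2.npz",p=p,d=d)
P=cloud("side",d);X,Y,Z=P[...,0],P[...,1],P[...,2]
hsv=cv2.cvtColor(p,cv2.COLOR_RGB2HSV);H,S=hsv[...,0],hsv[...,1]
b=(H>98)&(H<122)&(S>130)&(abs(X-.48)<.07)&(abs(Y+.34)<.07)
t=b&(Z>.013);print("lid side top z",np.median(Z[t]),"n",t.sum(),"centroid",P[t].mean(0).round(4),cv2.minAreaRect(P[t][:,:2].astype(np.float32)))
g=(abs(X-.48)<.03)&(abs(Y+.34)<.03)&(Z>.025);Q=P[g];print("grip",g.sum(),Q.max(0).round(4),circ(Q[:,:2],.015))
y=(abs(X-.62)<.06)&(abs(Y-.02)<.06)&(H>12)&(H<32)&(S>120)&(Z>.05)&(Z<.085)
print("tin",y.sum(),circ(P[y][:,:2],.04),circ(P[y][:,:2]))
# black seal top ring: dark pixels
V=hsv[...,2]
k=(abs(X-.617)<.045)&(abs(Y-.024)<.045)&(Z>.085)&(Z<.115)&(V<75)
print("seal",k.sum(),np.percentile(Z[k],[5,50,90,95,99]).round(4));s=k&(Z>np.percentile(Z[k],50)-.001);print(circ(P[s][:,:2]),cv2.minEnclosingCircle(P[s][:,:2].astype(np.float32)))
g=(H>55)&(H<90)&(S>90)&(abs(Z-.018)<.006)&(X>.45)&(X<.85)&(abs(Y)<.2)
r=cv2.minAreaRect(P[g][:,:2].astype(np.float32));print("base",r)
m=(X>.575)&(X<.66)&(abs(Y-.024)<.03)&(Z>.2)&(Z<.25)
print("ram pts",m.sum(),P[m].mean(0) if m.sum() else 0)
rd=((H<6)|(H>174))&(S>150)&(Z>.28)&(abs(Y-.18)<.08)&(abs(X-.46)<.05);print("handle",rd.sum(),P[rd].mean(0).round(4),P[rd].min(0).round(4),P[rd].max(0).round(4))
E
```

```text
lid side top z 0.019548724358358416 n 221 centroid [ 0.4725 -0.3255  0.0234] ((0.47454625368118286, -0.32712650299072266), (0.08335962891578674, 0.09005989134311676), 23.232730865478516)
grip 69 [ 0.4903 -0.3187  0.0533] [ 0.477  -0.3375]
tin 329 [0.617 0.024] [0.6169 0.0245 0.0385]
seal 54 [0.0902 0.0962 0.0995 0.1    0.1011]
[0.6163 0.0253 0.0349] ((0.6185280084609985, 0.02631131373345852), 0.037759825587272644)
base ((0.6408252716064453, 0.023054078221321106), (0.17312949895858765, 0.26978832483291626), 86.1406478881836)
ram pts 7 [0.61584274 0.03312776 0.23121605]
handle 179 [0.4588 0.2016 0.3388] [0.4498 0.1527 0.3191] [0.4848 0.235  0.3444]
```

servo_tool --rows '[{"offset": [0.42, 0.01, 0.78], "yaw": 0, "claw": 0}, {"offset": [0.42, 0.01, 0.78], "yaw": 0, "claw": 0}, {"offset": [0.42, 0.01, 0.78], "yaw": 0, "claw": 0}, {"offset": [0.42, 0.01, 0.78], "yaw": 0, "claw": 0}]'

```text
time: 10.85
ee_pos: [0.4768, -0.3384, 0.0995]
tcp_rot: [-179.7, 43.1, 179.2]
wrist_force: [0.5, -0.4, 1.1]
opening: 0.0853
grasp_force: 0.0
```

servo_tool --rows '[{"offset": [0.2, 0, 0.21], "yaw": 0, "claw": 0}, {"offset": [0.4, 0, 0.42], "yaw": 0, "claw": 0}, {"offset": [0.4, 0, 0.42], "yaw": 0, "claw": 0}]'

```text
time: 11.22
ee_pos: [0.4752, -0.3376, 0.039]
tcp_rot: [-180.0, 42.9, 179.0]
wrist_force: [0.4, -0.6, -1.3]
opening: 0.0856
grasp_force: 0.0
```

```bash
python3 -c "
from h import *
rel([[.479,-.339,.042]])"
```

```text
t 11.22 pos [ 0.4752 -0.3376  0.039 ] rot [-179.97   42.94  179.01] q [-48.5 -14.4 -42.6  29.6  30.1 -38.6] F [ 0.4 -0.6 -1.3] op 0.0856
axes x,y,z (columns)
 [[-0.732  0.018  0.681]
 [ 0.013  1.    -0.012]
 [-0.681 -0.    -0.732]] az -1.0
to [ 0.479 -0.339  0.042] offset [-0.048 -0.013 -0.026]
```

servo_tool --rows '[{"offset": [-0.06, -0.01, -0.04], "yaw": 0, "claw": 0}, {"offset": [-0.06, -0.01, -0.04], "yaw": 0, "claw": 0.3}, {"offset": [-0.06, -0.01, -0.04], "yaw": 0, "claw": 0.6}, {"offset": [-0.06, -0.01, -0.04], "yaw": 0, "claw": 1}, {"offset": [-0.06, -0.01, -0.04], "yaw": 0, "claw": 1}, {"offset": [-0.06, -0.01, -0.04], "yaw": 0, "claw": 1}, {"offset": [-0.06, -0.01, -0.04], "yaw": 0, "claw": 1}, {"offset": [-0.06, -0.01, -0.04], "yaw": 0, "claw": 1}]' --squeeze 50

```text
time: 12.22
ee_pos: [0.4776, -0.3389, 0.0469]
tcp_rot: [-179.9, 43.0, 179.1]
wrist_force: [-3.3, 1.5, 5.2]
opening: 0.0286
grasp_force: 49.3
```

```bash
python3 -c "
from h import *
rel([[.479,-.339,.042]])"
```

```text
t 12.22 pos [ 0.4776 -0.3389  0.0469] rot [-179.85   43.05  179.11] q [-48.4 -14.6 -41.9  30.4  30.1 -38.5] F [-3.3  1.5  5.2] op 0.0286
axes x,y,z (columns)
 [[-0.731  0.017  0.682]
 [ 0.011  1.    -0.013]
 [-0.683 -0.002 -0.731]] az -1.1
to [ 0.479 -0.339  0.042] offset [ 0.023 -0.     0.015]
```

servo_tool --rows '[{"offset": [-0.3, 0, -0.33], "yaw": 0, "claw": 1}, {"offset": [-0.68, 0, -0.73], "yaw": 0, "claw": 1}, {"offset": [-0.68, 0, -0.73], "yaw": 0, "claw": 1}, {"offset": [-0.68, 0, -0.73], "yaw": 0, "claw": 1}]'

```text
time: 12.72
ee_pos: [0.4769, -0.3383, 0.145]
tcp_rot: [-179.9, 42.9, 179.0]
wrist_force: [0.2, 0.1, -3.1]
opening: 0.0283
grasp_force: 49.7
```

servo_tool --rows '[{"offset": [0, 0.3, 0], "yaw": 0, "claw": 1}, {"offset": [0, 0.6, 0], "yaw": 0, "claw": 1}, {"offset": [0, 0.9, 0], "yaw": 0, "claw": 1}]'

```text
time: 13.1
ee_pos: [0.478, -0.2473, 0.143]
tcp_rot: [179.9, 42.8, 178.9]
wrist_force: [0.1, -0.3, -1.5]
opening: 0.0285
grasp_force: 49.9
```

servo_tool --rows '[{"offset": [0, 0.3, 0], "yaw": 0, "claw": 1}, {"offset": [0, 0.6, 0], "yaw": 0, "claw": 1}, {"offset": [0, 0.9, 0], "yaw": 0, "claw": 1}]'

```text
time: 13.48
ee_pos: [0.4795, -0.1575, 0.143]
tcp_rot: [180.0, 42.8, 179.0]
wrist_force: [0.2, -0.1, -2.1]
opening: 0.0287
grasp_force: 49.9
```

servo_tool --rows '[{"offset": [0, 0.3, 0], "yaw": 0, "claw": 1}, {"offset": [0, 0.6, 0], "yaw": 0, "claw": 1}, {"offset": [0, 0.9, 0], "yaw": 0, "claw": 1}]'

```text
time: 13.85
ee_pos: [0.4811, -0.0677, 0.1429]
tcp_rot: [-179.9, 42.8, 179.0]
wrist_force: [-0.5, 0.0, -1.3]
opening: 0.0283
grasp_force: 49.9
```

servo_tool --rows '[{"offset": [0, 0.3, 0], "yaw": 0, "claw": 1}, {"offset": [0, 0.6, 0], "yaw": 0, "claw": 1}, {"offset": [0, 0.9, 0], "yaw": 0, "claw": 1}, {"offset": [0, 0.9, 0], "yaw": 0, "claw": 1}]'

```text
time: 14.35
ee_pos: [0.4827, 0.0232, 0.1429]
tcp_rot: [-179.9, 42.8, 179.3]
wrist_force: [-0.2, -0.3, -1.8]
opening: 0.0284
grasp_force: 50.1
```

```bash
python3 - <<'E'
from h import *
rel([[.6176,.0226,.153],[.53,.0226,.157]],0)
for n in ('top','side'):
    p,d=camera(n); cv2.imwrite(f'pics/{n}2.png',p[:,:,::-1]);np.savez(n+"3.npz",p=p,d=d)
a=cv2.imread('pics/top2.png')[130:270,200:340];b=cv2.imread('pics/side2.png')[150:330,180:360]
cv2.imwrite('pics/m2.png',np.hstack([cv2.resize(a,(400,400)),cv2.resize(b,(400,400))]))
E
```

```text
t 14.35 pos [0.4827 0.0232 0.1429] rot [-179.86   42.79  179.31] q [  4.9 -48.1 -51.9  43.5  -3.9   4.1] F [-0.2 -0.3 -1.8] op 0.0284
axes x,y,z (columns)
 [[-0.734  0.014  0.679]
 [ 0.009  1.    -0.011]
 [-0.679 -0.002 -0.734]] az -0.9
to [0.6176 0.0226 0.153 ] offset [-1.058  0.012  0.842]
to [0.53   0.0226 0.157 ] offset [-0.443  0.     0.218]
```

View pics/m2.png

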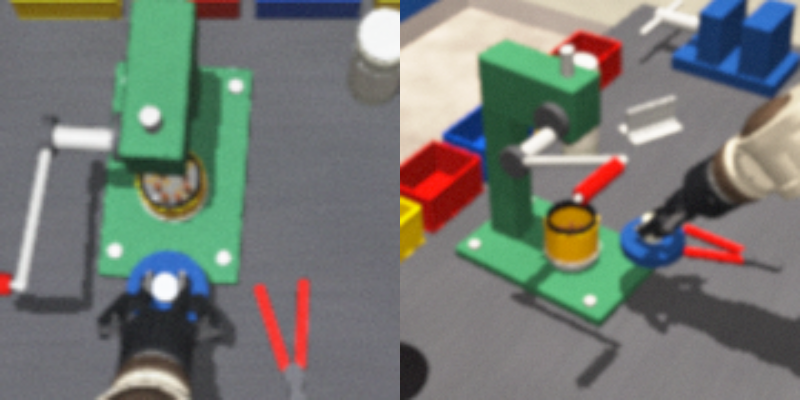

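The views show the lid held by its white grip, level to the eye, in front of the tin (left crop: lid at (168,280), tin at (172,185); right crop: lid at (655,238), tin at (572,232)). Next I'll measure its tilt and centre relative to the tin.

```bash
cat > m.py <<'E'
from h import *
def lid(n,c,zr,frames=1):
    D=[camera(n) for _ in range(frames)];p=np.mean([x[0] for x in D],0).astype(np.uint8);d=np.median([x[1] for x in D],0)
    P=cloud(n,d);X,Y,Z=P[...,0],P[...,1],P[...,2]
    hsv=cv2.cvtColor(p,cv2.COLOR_RGB2HSV);H,S,V=[hsv[...,k] for k in range(3)]
    b=(H>98)&(H<122)&(S>120)&(abs(X-c[0])<.06)&(abs(Y-c[1])<.06)&(Z>zr[0])&(Z<zr[1])
    Q=P[b]; 
    A=np.c_[Q[:,:2]-Q[:,:2].mean(0),np.ones(len(Q))]
    w=np.ones(len(Q),bool)
    for _ in range(8):
        s=np.linalg.lstsq(A[w],Q[w,2],rcond=None)[0];r=Q[:,2]-A@s;w=abs(r)<.003
    print(n,"n",w.sum(),len(Q),"slopes deg",np.degrees(s[:2]).round(2),"z",s[2].round(4))
    cs,_=cv2.findContours(b.astype(np.uint8),cv2.RETR_EXTERNAL,cv2.CHAIN_APPROX_NONE)
    k=max(cs,key=cv2.contourArea)[:,0]; E=P[k[:,1],k[:,0]]; print(" edge fit",circ(E[:,:2]),circ(E[:,:2],.0455))
    return P,p
E
python3 - <<'E'
from m import *
for n in("top","side"):
    P,p=lid(n,(.484,.023),(.107,.121),3)
    X,Y,Z=P[...,0],P[...,1],P[...,2]
    V=p.max(-1);S=p.max(-1).astype(int)-p.min(-1)
    g=(abs(X-.484)<.03)&(abs(Y-.023)<.03)&(Z>.125)&(Z<.155)&(V>150)&(S<50);print(" grip",g.sum(),P[g].mean(0).round(4),P[g].max(0).round(4))
    hsv=cv2.cvtColor(p,cv2.COLOR_RGB2HSV);H,Sa=hsv[...,0],hsv[...,1]
    y=(abs(X-.62)<.06)&(abs(Y-.02)<.06)&(H>12)&(H<32)&(Sa>120)&(Z>.05)&(Z<.1)
    print(" tin",y.sum(),circ(P[y][:,:2],.04))
E
```

```text
top n 201 229 slopes deg [0.59 0.61] z 0.1149
 edge fit [0.4879 0.0201 0.039 ] [0.4783 0.0197]
 grip 74 [0.4843 0.0203 0.144 ] [0.5014 0.0339 0.1532]
 tin 86 [0.6204 0.0231]
side n 272 318 slopes deg [-0.18 -0.37] z 0.1174
 edge fit [0.483  0.0249 0.0414] [0.4836 0.0209]
 grip 7 [0.4951 0.0172 0.1467] [0.4978 0.027  0.1498]
 tin 491 [0.617  0.0236]
```

servo_tool --rows '[{"offset": [-0.2, 0, 0.1], "yaw": 0, "claw": 1}, {"offset": [-0.41, 0, 0.25], "yaw": 0, "claw": 1}, {"offset": [-0.41, 0, 0.25], "yaw": 0, "claw": 1}]'

```text
time: 15.12
ee_pos: [0.5315, 0.0199, 0.1553]
tcp_rot: [-179.9, 43.0, 179.0]
wrist_force: [-1.6, 0.6, -2.2]
opening: 0.0283
grasp_force: 50.0
```

servo_tool --rows '[{"offset": [-0.16, 0, 0.15], "yaw": 0, "claw": 1}, {"offset": [-0.32, 0, 0.3], "yaw": 0, "claw": 1}, {"offset": [-0.48, 0.01, 0.45], "yaw": 0, "claw": 1}, {"offset": [-0.64, 0.01, 0.595], "yaw": 0, "claw": 1}, {"offset": [-0.64, 0.01, 0.595], "yaw": 0, "claw": 1}, {"offset": [-0.64, 0.01, 0.595], "yaw": 0, "claw": 1}]'

```text
time: 15.88
ee_pos: [0.6171, 0.0198, 0.1549]
tcp_rot: [-179.9, 42.9, 179.1]
wrist_force: [-0.2, 0.5, -1.2]
opening: 0.0285
grasp_force: 50.0
```

```bash
python3 - <<'E'
from m import *
rel([[.6176,.0226,.153],[.6176,.0226,.131]],0)
for n in("top","side"):
    try: P,p=lid(n,(.619,.023),(.114,.13),3)
    except Exception as e: print(e)
    cv2.imwrite(f'pics/{n}4.png',p[:,:,::-1])
    X,Y,Z=P[...,0],P[...,1],P[...,2]
    hsv=cv2.cvtColor(p,cv2.COLOR_RGB2HSV);H,Sa=hsv[...,0],hsv[...,1]
    y=(abs(X-.62)<.06)&(abs(Y-.02)<.06)&(H>12)&(H<32)&(Sa>120)&(Z>.05)&(Z<.1)
    if y.sum()>30: print(" tin",y.sum(),circ(P[y][:,:2],.04))
b=cv2.imread('pics/side4.png')[160:290,200:330]
cv2.imwrite('pics/m3.png',cv2.resize(b,(560,560),interpolation=cv2.INTER_CUBIC))
E
```

```text
t 15.88 pos [0.6171 0.0198 0.1549] rot [-179.87   42.94  179.08] q [  3.  -24.1 -38.1  33.2  -2.8   2.9] F [-0.2  0.5 -1.2] op 0.0285
axes x,y,z (columns)
 [[-0.732  0.018  0.681]
 [ 0.012  1.    -0.013]
 [-0.681 -0.002 -0.732]] az -1.1
to [0.6176 0.0226 0.153 ] offset [0.01  0.028 0.017]
to [0.6176 0.0226 0.131 ] offset [0.16  0.029 0.178]
top n 49 56 slopes deg [-0.93  2.72] z 0.1263
 edge fit [ 0.6356 -0.0143  0.0131] [0.6234 0.0278]
side n 192 244 slopes deg [ 0.23 -1.02] z 0.1278
 edge fit [0.6162 0.0252 0.0403] [0.6176 0.019 ]
 tin 293 [0.581  0.0841]
```

View pics/m3.png

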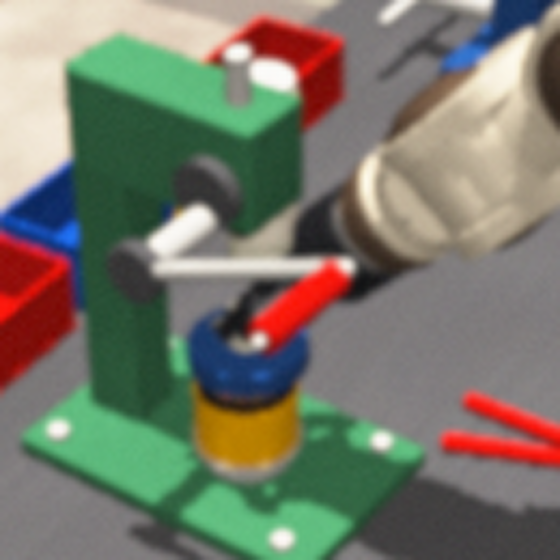

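The lid hovers just above the tin's seal, apparently centred (crop: lid 190–308, tin 195–302), with the handle passing in front of it. I'll check the silhouettes numerically.

```bash
cat >> m.py <<'E'
def proj(n,Q):
    i=camera_info(n);T=np.linalg.inv(np.array(i['cam_to_world']));c=Q@T[:3,:3].T+T[:3,3]
    return np.c_[i['cx']+i['fx']*c[:,0]/-c[:,2], i['cy']-i['fy']*c[:,1]/-c[:,2]]
def cyl(x,y,r,z0,z1):
    a=np.linspace(0,2*np.pi,180);return np.r_[np.c_[x+r*np.cos(a),y+r*np.sin(a),0*a+z0],np.c_[x+r*np.cos(a),y+r*np.sin(a),0*a+z1]]
E
python3 - <<'E'
from m import *
p=cv2.imread('pics/side4.png');hsv=cv2.cvtColor(p,cv2.COLOR_BGR2HSV).astype(int);H,S=hsv[...,0],hsv[...,1]
def ext(m,rows):
    for r in rows:
        c=np.where(m[r,235:290])[0]+235
        if len(c): print(r,c.min(),c.max(),(c.min()+c.max())/2)
print("blue");ext((H>98)&(H<122)&(S>110),range(232,256,2))
print("yel");ext((H>12)&(H<32)&(S>110),range(252,272,2))
for nm,a in(("lid",(.6185,.0198,.046,.108,.126)),("tin prior",(.618,.0233,.04,.036,.091)),("tin side",(.617,.0239,.04,.036,.091))):
    q=proj("side",cyl(*a));h=cv2.convexHull(q.astype(np.float32))[:,0]
    im=np.zeros((4200,5600),np.uint8);cv2.fillPoly(im,[(h*10).astype(int)],1)
    print(nm);[print(r,(np.where(im[r*10])[0][[0,-1]]/10),np.where(im[r*10])[0][[0,-1]].mean()/10) for r in ([238,242,246] if nm=="lid" else [256,260,264])]
E
```

```text
blue
234 247 248 247.5
236 245 249 247.0
238 244 270 257.0
240 244 270 257.0
242 244 270 257.0
244 245 270 257.5
246 245 269 257.0
248 247 267 257.0
250 248 265 256.5
yel
252 245 268 256.5
254 245 268 256.5
256 245 268 256.5
258 245 269 257.0
260 245 269 257.0
262 246 268 257.0
264 246 267 256.5
266 248 265 256.5
268 254 260 257.0
lid
238 [243.  271.3] 257.15
242 [242.8 271.5] 257.15
246 [243.2 270.9] 257.05
tin prior
256 [244.8 269.3] 257.05
260 [245.  269.3] 257.15
264 [245.6 268.5] 257.05
tin side
256 [245.  269.4] 257.2
260 [245.1 269.4] 257.25
264 [245.6 268.8] 257.2
```

servo_tool --rows '[{"offset": [0, 0.024, 0], "yaw": 0, "claw": 1}, {"offset": [0.04, 0.024, 0.045], "yaw": 0, "claw": 1}, {"offset": [0.09, 0.024, 0.1], "yaw": 0, "claw": 1}, {"offset": [0.122, 0.024, 0.132], "yaw": 0, "claw": 1}, {"offset": [0.122, 0.024, 0.132], "yaw": 0, "claw": 1}]'

```text
time: 16.8
ee_pos: [0.6178, 0.0223, 0.1365]
tcp_rot: [-179.9, 42.9, 179.1]
wrist_force: [-0.1, 0.1, -1.3]
opening: 0.028
grasp_force: 50.0
```

servo_tool --rows '[{"offset": [0.014, 0, 0.015], "yaw": 0, "claw": 1}, {"offset": [0.014, 0, 0.015], "yaw": 0, "claw": 1}]'

```text
time: 17.05
ee_pos: [0.6181, 0.0223, 0.1354]
tcp_rot: [-179.9, 43.0, 179.1]
wrist_force: [-0.0, -0.6, -1.4]
opening: 0.0284
grasp_force: 50.0
```

servo_tool --rows '[{"offset": [0.014, 0, 0.015], "yaw": 0, "claw": 1}, {"offset": [0.014, 0, 0.015], "yaw": 0, "claw": 1}]'

```text
time: 17.3
ee_pos: [0.618, 0.0223, 0.1331]
tcp_rot: [-179.9, 43.0, 179.1]
wrist_force: [0.8, -0.0, -1.6]
opening: 0.0283
grasp_force: 50.0
```

servo_tool --rows '[{"offset": [0.01, 0, 0.011], "yaw": 0, "claw": 1}, {"offset": [0.01, 0, 0.011], "yaw": 0, "claw": 1}]'

```text
time: 17.55
ee_pos: [0.6181, 0.0223, 0.1317]
tcp_rot: [-179.9, 43.0, 179.1]
wrist_force: [0.9, -0.2, -1.3]
opening: 0.0283
grasp_force: 50.0
```

servo_tool --rows '[{"offset": [0.01, 0, 0.011], "yaw": 0, "claw": 1}, {"offset": [0.01, 0, 0.011], "yaw": 0, "claw": 1}]'

```text
time: 17.8
ee_pos: [0.6182, 0.0223, 0.1304]
tcp_rot: [-179.9, 43.0, 179.1]
wrist_force: [0.3, -0.0, -1.2]
opening: 0.0284
grasp_force: 50.3
```

servo_tool --rows '[{"offset": [0.01, 0, 0.011], "yaw": 0, "claw": 1}, {"offset": [0.01, 0, 0.011], "yaw": 0, "claw": 1}]'

```text
time: 18.05
ee_pos: [0.6189, 0.0224, 0.1304]
tcp_rot: [-179.9, 43.2, 179.1]
wrist_force: [-0.9, -0.3, 4.7]
opening: 0.0285
grasp_force: 50.8
```

servo_tool --rows '[{"offset": [0.007, 0, 0.007], "yaw": 0, "claw": 1}, {"offset": [0.007, 0, 0.007], "yaw": 0, "claw": 1}]'

```text
time: 18.3
ee_pos: [0.6192, 0.0224, 0.1304]
tcp_rot: [-179.9, 43.2, 179.1]
wrist_force: [-3.8, 1.0, 8.2]
opening: 0.0284
grasp_force: 51.1
```

servo_tool --rows '[{"offset": [-0.014, 0, -0.015], "yaw": 0, "claw": 1}, {"offset": [-0.014, 0, -0.015], "yaw": 0, "claw": 1}, {"offset": [-0.014, 0, -0.015], "yaw": 0, "claw": 0.6}, {"offset": [-0.014, 0, -0.015], "yaw": 0, "claw": 0.3}, {"offset": [-0.014, 0, -0.015], "yaw": 0, "claw": 0}, {"offset": [-0.014, 0, -0.015], "yaw": 0, "claw": 0}, {"offset": [-0.014, 0, -0.015], "yaw": 0, "claw": 0}, {"offset": [-0.014, 0, -0.015], "yaw": 0, "claw": 0}]'

```text
time: 19.3
ee_pos: [0.6181, 0.0223, 0.13]
tcp_rot: [-179.9, 43.0, 179.1]
wrist_force: [-0.9, -0.0, 0.0]
opening: 0.0855
grasp_force: 0.0
```

servo_tool --rows '[{"offset": [0, 0, -0.3], "yaw": 0, "claw": 0}, {"offset": [0, 0, -0.65], "yaw": 0, "claw": 0}, {"offset": [0, 0, -1], "yaw": 0, "claw": 0}, {"offset": [0, 0, -1], "yaw": 0, "claw": 0}]'

```text
time: 19.8
ee_pos: [0.5501, 0.0238, 0.2066]
tcp_rot: [-179.9, 43.3, 179.1]
wrist_force: [0.8, 0.4, 0.4]
opening: 0.0854
grasp_force: 0.0
```

servo_tool --rows '[{"offset": [0.4, 0, -0.6], "yaw": 0, "claw": 0}, {"offset": [0.4, 0, -0.6], "yaw": 0, "claw": 0}, {"offset": [0.4, 0, -0.6], "yaw": 0, "claw": 0}]'

```text
time: 20.18
ee_pos: [0.4801, 0.025, 0.2198]
tcp_rot: [-179.9, 43.1, 179.1]
wrist_force: [0.7, -0.8, -0.8]
opening: 0.0855
grasp_force: 0.0
```

```bash
python3 - <<'E'
from m import *
h=[.4588,.1856,.33]
rel([h],0)
for n in("top","side"):
    try: P,p=lid(n,(.619,.023),(.094,.108),3)
    except Exception as e: print(e)
    cv2.imwrite(f'pics/{n}5.png',p[:,:,::-1])
    hsv=cv2.cvtColor(p,cv2.COLOR_RGB2HSV);H,S=hsv[...,0],hsv[...,1];X,Y,Z=[P[...,k] for k in range(3)]
    rd=((H<6)|(H>174))&(S>140)&(Z>.3)&(abs(Y-.18)<.08)&(abs(X-.46)<.03)
    if rd.sum()>10: print("handle",rd.sum(),P[rd].mean(0).round(4),P[rd].min(0).round(4),P[rd].max(0).round(4))
b=cv2.imread('pics/side5.png')[160:290,200:330]
cv2.imwrite('pics/m4.png',cv2.resize(b,(560,560),interpolation=cv2.INTER_CUBIC))
E
```

```text
t 20.18 pos [0.4801 0.025  0.2198] rot [-179.89   43.08  179.09] q [  5.4 -47.8 -43.4  51.4  -4.4   4.6] F [ 0.7 -0.8 -0.8] op 0.0855
axes x,y,z (columns)
 [[-0.73   0.017  0.683]
 [ 0.012  1.    -0.013]
 [-0.683 -0.001 -0.73 ]] az -1.1
to [0.4588 0.1856 0.33  ] offset [-0.579  1.601 -0.971]
top n 266 323 slopes deg [-0.59 -0.24] z 0.1012
 edge fit [0.6166 0.02   0.0408] [0.6216 0.0222]
handle 204 [0.4638 0.194  0.3383] [0.4533 0.1567 0.329 ] [0.4767 0.2301 0.3451]
side n 272 304 slopes deg [ 0.25 -0.21] z 0.1027
 edge fit [0.616  0.0265 0.0416] [0.6176 0.0235]
handle 179 [0.4588 0.2007 0.339 ] [0.4503 0.1528 0.3192] [0.4847 0.2346 0.3439]
```

View pics/m4.png

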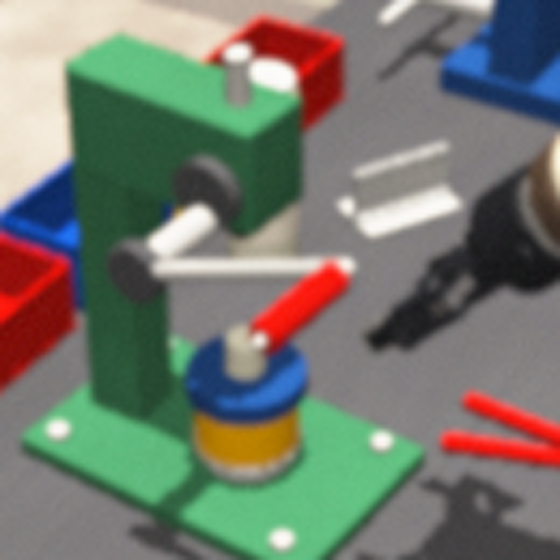

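The lid sits level and centred on the tin (crop (247,375)), with nothing holding it. Next I'll bring the gripper to the red handle.

servo_tool --rows '[{"offset": [-0.6, 0, -1], "yaw": 0, "claw": 0}, {"offset": [-0.6, 0, -1], "yaw": 0, "claw": 0}, {"offset": [-0.6, 0, -1], "yaw": 0, "claw": 0}, {"offset": [-0.6, 0, -1], "yaw": 0, "claw": 0}]'

```text
time: 20.98
ee_pos: [0.4557, 0.0255, 0.3327]
tcp_rot: [-179.9, 42.9, 179.1]
wrist_force: [0.2, 0.3, -1.2]
opening: 0.0854
grasp_force: 0.0
```

servo_tool --rows '[{"offset": [-0.18, 0.9, -0.79], "yaw": 0, "claw": 0}, {"offset": [-0.18, 0.9, -0.79], "yaw": 0, "claw": 0}, {"offset": [-0.18, 0.9, -0.79], "yaw": 0, "claw": 0}, {"offset": [-0.18, 0.9, -0.79], "yaw": 0, "claw": 0}]'

```text
time: 21.48
ee_pos: [0.4164, 0.1167, 0.4015]
tcp_rot: [-179.8, 42.9, 179.2]
wrist_force: [1.2, -0.7, -0.2]
opening: 0.0857
grasp_force: 0.0
```

servo_tool --rows '[{"offset": [0.16, 0.9, -0.15], "yaw": 0.06, "claw": 0}, {"offset": [0.16, 0.9, -0.15], "yaw": 0.12, "claw": 0}, {"offset": [0.16, 0.9, -0.15], "yaw": 0.18, "claw": 0}, {"offset": [0.16, 0.9, -0.15], "yaw": 0.24, "claw": 0}, {"offset": [0.16, 0.9, -0.15], "yaw": 0.3, "claw": 0}, {"offset": [0.16, 0.9, -0.15], "yaw": 0.36, "claw": 0}, {"offset": [0.16, 0.9, -0.15], "yaw": 0.42, "claw": 0}, {"offset": [0.16, 0.9, -0.15], "yaw": 0.48, "claw": 0}, {"offset": [0.16, 0.9, -0.15], "yaw": 0.5, "claw": 0}, {"offset": [0.16, 0.9, -0.15], "yaw": 0.5, "claw": 0}]'

```text
time: 22.72
ee_pos: [0.3967, 0.205, 0.4018]
tcp_rot: [137.1, 0.2, 88.8]
wrist_force: [0.5, 0.0, 0.2]
opening: 0.0855
grasp_force: 0.0
```

```bash
python3 - <<'E'
from m import *
rel([[.462,.205,.33],[.462,.205,.33]],.003)
p,d=camera("top");cv2.imwrite('pics/top6.png',p[:,:,::-1])
p,d=camera("side");cv2.imwrite('pics/side6.png',p[:,:,::-1])
a=cv2.imread('pics/top6.png')[150:290,120:260];b=cv2.imread('pics/side6.png')[130:270,200:340]
cv2.imwrite('pics/m5.png',np.hstack([cv2.resize(a,(400,400)),cv2.resize(b,(400,400))]))
E
```

```text
t 22.73 pos [0.3967 0.205  0.4018] rot [137.09   0.22  88.85] q [ 43.9 -36.4 -15.7  77.5 -28.9 126.2] F [0.5 0.  0.2] op 0.0855
axes x,y,z (columns)
 [[ 0.02   0.732  0.681]
 [ 1.    -0.012 -0.017]
 [-0.004  0.681 -0.732]] az -1.4
to [0.462 0.205 0.33 ] offset [ 0.016 -0.01   0.94 ]
to [0.462 0.205 0.33 ] offset [ 0.016 -0.01   0.94 ]
```

View pics/m5.png

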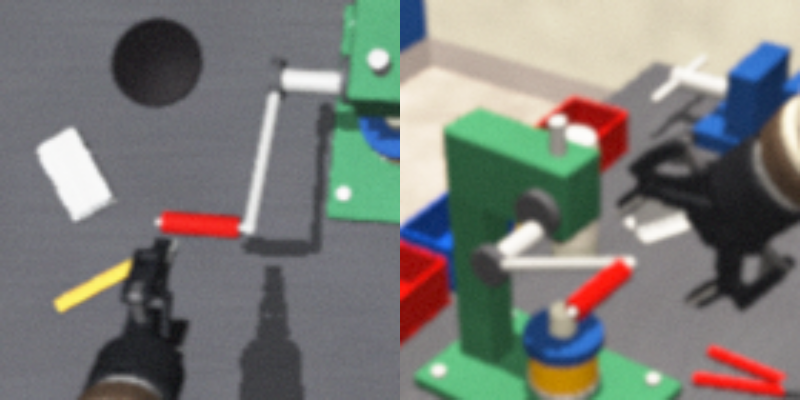

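Left (top view): the gripper is just behind the handle, towards its outer half (handle at crop (160–243, 225)). Right (side view): the jaws open fore and aft around the handle's line.

servo_tool --rows '[{"offset": [0, -0.01, 0.3], "yaw": 0, "claw": 0}, {"offset": [0, -0.01, 0.6], "yaw": 0, "claw": 0}, {"offset": [0, -0.01, 0.8], "yaw": 0, "claw": 0}, {"offset": [0, -0.01, 0.94], "yaw": 0, "claw": 0}, {"offset": [0, -0.01, 0.94], "yaw": 0, "claw": 0}]'

```text
time: 23.45
ee_pos: [0.4595, 0.2049, 0.333]
tcp_rot: [137.1, 0.2, 89.0]
wrist_force: [-0.5, -1.2, 0.9]
opening: 0.0855
grasp_force: 0.0
```

servo_tool --rows '[{"offset": [0, 0, 0], "yaw": 0, "claw": 0.3}, {"offset": [0, 0, 0], "yaw": 0, "claw": 0.5}, {"offset": [0, 0, 0], "yaw": 0, "claw": 0.7}, {"offset": [0, 0, 0], "yaw": 0, "claw": 1}, {"offset": [0, 0, 0], "yaw": 0, "claw": 1}, {"offset": [0, 0, 0], "yaw": 0, "claw": 1}, {"offset": [0, 0, 0], "yaw": 0, "claw": 1}]' --squeeze 50

```text
time: 24.32
ee_pos: [0.4593, 0.2056, 0.3345]
tcp_rot: [137.0, 0.0, 89.0]
wrist_force: [-4.2, 1.8, 4.9]
opening: 0.0202
grasp_force: 48.8
```

```bash
python3 - <<'E'
from m import *
rel([[.462,.205,.33]],.003)
E
```

```text
t 24.32 pos [0.4593 0.2056 0.3345] rot [1.3697e+02 5.0000e-02 8.9020e+01] q [ 36.7 -34.5 -23.3  64.9 -24.7 119.5] F [-4.2  1.8  4.9] op 0.0202
axes x,y,z (columns)
 [[ 0.017  0.731  0.682]
 [ 1.    -0.012 -0.012]
 [-0.001  0.682 -0.731]] az -1.0
to [0.462 0.205 0.33 ] offset [-0.006 -0.011  0.022]
```

```bash
cat > arc.py <<'E'
from m import *
def tab(As,R):
    th=np.radians(-3.2);px=np.array([np.cos(th),np.sin(th),0])
    e=lambda a:180.2*(-np.cos(np.radians(22.87)-a)*px+np.sin(np.radians(22.87)-a)*np.array([0,0,1]))
    for a,b in zip(As,As[1:]): print(round(a,3),"->",round(b,3),"offset",((R.T@(e(b)-e(a)))/100).round(4), "tang",((e(b+.01)-e(b))/np.linalg.norm(e(b+.01)-e(b))).round(3))
E
python3 - <<'E'
from arc import *
R=Ro.from_euler('xyz',[137.,.1,89.],degrees=True).as_matrix()
for b in np.arange(.05,.41,.05): tab([0,b],R)
for b in np.arange(.45,.81,.05): tab([.4,b],R)
tab(np.arange(.8,1.2,.04),R)
E
```

```text
0 -> 0.05 offset [ 0.0014 -0.0813  0.0389] tang [-0.337  0.019 -0.941]
0 -> 0.1 offset [ 0.0027 -0.1605  0.0818] tang [-0.289  0.016 -0.957]
0 -> 0.15 offset [ 0.0037 -0.2374  0.1286] tang [-0.241  0.013 -0.97 ]
0 -> 0.2 offset [ 0.0047 -0.312   0.1792] tang [-0.193  0.011 -0.981]
0 -> 0.25 offset [ 0.0054 -0.3839  0.2334] tang [-0.143  0.008 -0.99 ]
0 -> 0.3 offset [ 0.006  -0.453   0.2912] tang [-0.094  0.005 -0.996]
0 -> 0.35 offset [ 0.0064 -0.5192  0.3524] tang [-0.044  0.002 -0.999]
0 -> 0.4 offset [ 0.0067 -0.5822  0.4168] tang [ 0.006 -0.    -1.   ]
0.4 -> 0.45 offset [ 0.0001 -0.0597  0.0675] tang [ 0.056 -0.003 -0.998]
0.4 -> 0.5 offset [-0.     -0.116   0.1378] tang [ 0.105 -0.006 -0.994]
0.4 -> 0.55 offset [-0.0003 -0.1687  0.2109] tang [ 0.155 -0.009 -0.988]
0.4 -> 0.6 offset [-0.0008 -0.2177  0.2865] tang [ 0.204 -0.011 -0.979]
0.4 -> 0.65 offset [-0.0014 -0.2628  0.3645] tang [ 0.253 -0.014 -0.967]
0.4 -> 0.7 offset [-0.0022 -0.304   0.4446] tang [ 0.301 -0.017 -0.954]
0.4 -> 0.75 offset [-0.0031 -0.3411  0.5267] tang [ 0.348 -0.019 -0.937]
0.4 -> 0.8 offset [-0.0043 -0.3741  0.6105] tang [ 0.394 -0.022 -0.919]
0.8 -> 0.84 offset [-0.001  -0.0233  0.0682] tang [ 0.431 -0.024 -0.902]
0.84 -> 0.88 offset [-0.0011 -0.0206  0.0691] tang [ 0.466 -0.026 -0.884]
0.88 -> 0.92 offset [-0.0012 -0.0178  0.0698] tang [ 0.501 -0.028 -0.865]
0.92 -> 0.96 offset [-0.0013 -0.015   0.0705] tang [ 0.535 -0.03  -0.844]
0.96 -> 1.0 offset [-0.0014 -0.0122  0.071 ] tang [ 0.569 -0.032 -0.822]
1.0 -> 1.04 offset [-0.0015 -0.0093  0.0715] tang [ 0.601 -0.034 -0.799]
1.04 -> 1.08 offset [-0.0016 -0.0065  0.0718] tang [ 0.632 -0.035 -0.774]
1.08 -> 1.12 offset [-0.0017 -0.0036  0.072 ] tang [ 0.663 -0.037 -0.748]
1.12 -> 1.16 offset [-0.0018 -0.0007  0.072 ] tang [ 0.692 -0.039 -0.721]
```

servo_tool --rows '[{"offset": [0.001, -0.081, 0.039], "yaw": 0, "claw": 1}, {"offset": [0.003, -0.16, 0.082], "yaw": 0, "claw": 1}, {"offset": [0.004, -0.237, 0.129], "yaw": 0, "claw": 1}, {"offset": [0.005, -0.312, 0.179], "yaw": 0, "claw": 1}, {"offset": [0.005, -0.384, 0.233], "yaw": 0, "claw": 1}, {"offset": [0.006, -0.453, 0.291], "yaw": 0, "claw": 1}, {"offset": [0.006, -0.519, 0.352], "yaw": 0, "claw": 1}, {"offset": [0.007, -0.582, 0.417], "yaw": 0, "claw": 1}, {"offset": [0.007, -0.582, 0.417], "yaw": 0, "claw": 1}]'

```text
time: 25.45
ee_pos: [0.4454, 0.2064, 0.2641]
tcp_rot: [136.9, 0.1, 89.0]
wrist_force: [2.6, 2.1, 4.5]
opening: 0.0204
grasp_force: 48.8
```

```bash
python3 - <<'E'
from arc import *
rel([[.462,.205,.33]],.003)
E
```

```text
t 25.45 pos [0.4454 0.2064 0.2641] rot [1.3694e+02 6.0000e-02 8.9000e+01] q [ 38.3 -38.1 -32.9  59.3 -25.6 120.8] F [2.6 2.1 4.5] op 0.0204
axes x,y,z (columns)
 [[ 0.017  0.731  0.683]
 [ 1.    -0.012 -0.013]
 [-0.001  0.683 -0.731]] az -1.1
to [0.462 0.205 0.33 ] offset [-0.012  0.571 -0.398]
```

servo_tool --rows '[{"offset": [0, -0.06, 0.068], "yaw": 0, "claw": 1}, {"offset": [0, -0.116, 0.138], "yaw": 0, "claw": 1}, {"offset": [0, -0.169, 0.211], "yaw": 0, "claw": 1}, {"offset": [-0.001, -0.218, 0.287], "yaw": 0, "claw": 1}, {"offset": [-0.001, -0.263, 0.365], "yaw": 0, "claw": 1}, {"offset": [-0.002, -0.304, 0.445], "yaw": 0, "claw": 1}, {"offset": [-0.003, -0.341, 0.527], "yaw": 0, "claw": 1}, {"offset": [-0.004, -0.374, 0.61], "yaw": 0, "claw": 1}, {"offset": [-0.004, -0.374, 0.61], "yaw": 0, "claw": 1}]'

```text
time: 26.58
ee_pos: [0.46, 0.2055, 0.1947]
tcp_rot: [136.9, 0.1, 89.0]
wrist_force: [-1.8, -0.2, 8.5]
opening: 0.0205
grasp_force: 49.2
```

servo_tool --rows '[{"offset": [-0.001, -0.023, 0.068], "yaw": 0, "claw": 1}, {"offset": [-0.001, -0.023, 0.068], "yaw": 0, "claw": 1}]'

```text
time: 26.82
ee_pos: [0.4629, 0.2054, 0.1883]
tcp_rot: [136.9, 0.1, 89.0]
wrist_force: [-2.4, 0.7, 8.2]
opening: 0.0205
grasp_force: 49.3
```

```bash
python3 - <<'E'
from arc import *
rel([[.462,.205,.33]],.003)
E
```

```text
t 26.82 pos [0.4629 0.2054 0.1883] rot [1.369e+02 6.000e-02 8.897e+01] q [ 36.4 -37.2 -41.   49.6 -24.6 119.2] F [-2.4  0.7  8.2] op 0.0205
axes x,y,z (columns)
 [[ 0.018  0.73   0.683]
 [ 1.    -0.012 -0.013]
 [-0.001  0.683 -0.73 ]] az -1.1
to [0.462 0.205 0.33 ] offset [-0.005  0.962 -1.071]
```

servo_tool --rows '[{"offset": [-0.001, -0.021, 0.069], "yaw": 0, "claw": 1}, {"offset": [-0.001, -0.021, 0.069], "yaw": 0, "claw": 1}]'

```text
time: 27.08
ee_pos: [0.4661, 0.2052, 0.1819]
tcp_rot: [136.9, 0.1, 89.0]
wrist_force: [-1.2, 1.0, 8.3]
opening: 0.0206
grasp_force: 49.4
```

servo_tool --rows '[{"offset": [-0.001, -0.009, 0.035], "yaw": 0, "claw": 1}, {"offset": [-0.001, -0.009, 0.035], "yaw": 0, "claw": 1}]'

```text
time: 27.32
ee_pos: [0.4678, 0.2051, 0.1788]
tcp_rot: [136.9, 0.1, 89.0]
wrist_force: [-2.1, 0.1, 8.1]
opening: 0.0206
grasp_force: 49.4
```

servo_tool --rows '[{"offset": [-0.001, -0.009, 0.035], "yaw": 0, "claw": 1}, {"offset": [-0.001, -0.009, 0.035], "yaw": 0, "claw": 1}]'

```text
time: 27.58
ee_pos: [0.4694, 0.205, 0.176]
tcp_rot: [136.9, 0.0, 89.0]
wrist_force: [-7.0, -1.0, 11.0]
opening: 0.0206
grasp_force: 50.0
```

servo_tool --rows '[{"offset": [-0.001, -0.008, 0.035], "yaw": 0, "claw": 1}, {"offset": [-0.001, -0.008, 0.035], "yaw": 0, "claw": 1}]'

```text
time: 27.82
ee_pos: [0.4712, 0.2049, 0.1731]
tcp_rot: [136.9, 0.0, 89.0]
wrist_force: [-9.3, 0.3, 11.5]
opening: 0.0201
grasp_force: 50.3
```

servo_tool --rows '[{"offset": [-0.001, -0.007, 0.035], "yaw": 0, "claw": 1}, {"offset": [-0.001, -0.007, 0.035], "yaw": 0, "claw": 1}]'

```text
time: 28.08
ee_pos: [0.473, 0.2048, 0.17]
tcp_rot: [136.9, 0.0, 89.0]
wrist_force: [-9.0, -0.3, 11.3]
opening: 0.0205
grasp_force: 50.3
```

servo_tool --rows '[{"offset": [-0.001, -0.006, 0.035], "yaw": 0, "claw": 1}, {"offset": [-0.001, -0.006, 0.035], "yaw": 0, "claw": 1}]'

```text
time: 28.32
ee_pos: [0.475, 0.2047, 0.167]
tcp_rot: [136.9, 0.0, 89.0]
wrist_force: [-9.0, -0.4, 11.2]
opening: 0.0201
grasp_force: 50.4
```

```bash
cat > f.py <<'E'
from arc import *
F=[];P=[]
for _ in range(4):
    P0,p=(lid("top",(.619,.023),(.085,.106)) if _==3 else (0,camera("side")))
    o=get_obs();F.append(o['wrist_force']);P.append(o['ee_pos'])
f=np.mean(F,0);c=P[-1]
# lever angle from displacement relative to grip pose
d=c-np.array([.4595,.2049,.3333]);th=np.radians(-3.2)
x=d@[np.cos(th),np.sin(th),0]-.1660;z=d[2]+.07
a=np.radians(22.87)-np.arctan2(z,-x);t=np.array([np.sin(np.radians(22.87)-a)*-1,0,-np.cos(np.radians(22.87)-a)])
print("t",o['time'],"a",a.round(3),"r",np.hypot(x,z).round(4),"pos",c.round(4),"F",f.round(1),"Ftan",-(f@t).round(2))
lid("side",(.619,.023),(.085,.106))
E
python3 f.py
```

```text
top n 200 330 slopes deg [ 1.2  -0.23] z 0.095
 edge fit [0.616  0.0197 0.0407] [0.6211 0.0218]
t 28.525 a 0.968 r 0.1787 pos [0.4749 0.2047 0.167 ] F [-8.9 -0.6 11.7] Ftan 14.66
side n 161 219 slopes deg [ 1.02 -0.36] z 0.0969
 edge fit [0.6188 0.029  0.0394] [0.635  0.0879]
```

servo_tool --rows '[{"offset": [0, -0.003, 0.018], "yaw": 0, "claw": 1}, {"offset": [0, -0.003, 0.018], "yaw": 0, "claw": 1}]'

```text
time: 28.82
ee_pos: [0.476, 0.2046, 0.1655]
tcp_rot: [136.9, 0.0, 89.0]
wrist_force: [-9.4, -0.6, 12.0]
opening: 0.0205
grasp_force: 50.4
```

servo_tool --rows '[{"offset": [0, -0.003, 0.014], "yaw": 0, "claw": 1}, {"offset": [0, -0.003, 0.014], "yaw": 0, "claw": 1}]'

```text
time: 29.08
ee_pos: [0.4767, 0.2046, 0.1644]
tcp_rot: [136.9, 0.0, 89.0]
wrist_force: [-9.7, -0.7, 11.4]
opening: 0.0202
grasp_force: 50.4
```

```bash
python3 f.py
```

```text
top n 210 324 slopes deg [-0.59  0.79] z 0.0938
 edge fit [0.6159 0.0192 0.0406] [0.6209 0.0215]
t 29.275 a 0.986 r 0.1787 pos [0.4767 0.2046 0.1644] F [-9.9 -0.9 11.9] Ftan 15.41
side n 162 212 slopes deg [-0.47  0.02] z 0.0956
 edge fit [0.6174 0.0292 0.0394] [0.6318 0.0902]
```

servo_tool --rows '[{"offset": [0, -0.002, 0.012], "yaw": 0, "claw": 1}, {"offset": [0, -0.002, 0.012], "yaw": 0, "claw": 1}]'

```text
time: 29.58
ee_pos: [0.4774, 0.2046, 0.1634]
tcp_rot: [136.9, 0.1, 89.0]
wrist_force: [-9.8, -1.7, 13.3]
opening: 0.0204
grasp_force: 50.4
```

```bash
python3 f.py
```

```text
top n 219 326 slopes deg [-2.36 -0.76] z 0.0932
 edge fit [0.616  0.0191 0.0405] [0.6211 0.0217]
t 29.775 a 0.992 r 0.1786 pos [0.4774 0.2045 0.1635] F [-9.9 -1.3 12.1] Ftan 15.54
side n 164 214 slopes deg [-0.07 -0.13] z 0.095
 edge fit [0.6183 0.0278 0.0395] [0.6357 0.0874]
```

servo_tool --rows '[{"offset": [0, -0.002, 0.014], "yaw": 0, "claw": 1}, {"offset": [0, -0.002, 0.014], "yaw": 0, "claw": 1}]'

```text
time: 30.08
ee_pos: [0.4782, 0.2045, 0.1624]
tcp_rot: [136.9, 0.0, 89.0]
wrist_force: [-12.7, -1.7, 14.2]
opening: 0.0207
grasp_force: 50.7
```

```bash
python3 f.py
```

```text
top n 216 326 slopes deg [-1.18 -0.94] z 0.0932
 edge fit [0.616  0.0192 0.0406] [0.621  0.0218]
t 30.275 a 0.999 r 0.1786 pos [0.4781 0.2045 0.1624] F [-13.   -1.9  13.8] Ftan 18.75
side n 167 210 slopes deg [ 0.52 -0.01] z 0.0948
 edge fit [0.6174 0.0293 0.0389] [0.6343 0.0895]
```

servo_tool --rows '[{"offset": [0, -0.001, 0.006], "yaw": 0, "claw": 1}, {"offset": [0, -0.001, 0.006], "yaw": 0, "claw": 1}, {"offset": [0, -0.001, 0.006], "yaw": 0, "claw": 1}, {"offset": [0, -0.001, 0.006], "yaw": 0, "claw": 1}, {"offset": [0, -0.001, 0.006], "yaw": 0, "claw": 1}, {"offset": [0, -0.001, 0.006], "yaw": 0, "claw": 1}, {"offset": [0, -0.001, 0.006], "yaw": 0, "claw": 1}]'

```text
time: 31.2
ee_pos: [0.4785, 0.2045, 0.162]
tcp_rot: [136.9, 0.0, 89.0]
wrist_force: [-14.1, -2.0, 15.2]
opening: 0.0204
grasp_force: 50.8
```

```bash
python3 f.py; python3 - <<'E'
from arc import *
o=get_obs();R=Ro.from_euler('xyz',o['tcp_rot'],degrees=True).as_matrix()
for s,bs in((1.0,np.arange(.96,.59,-.04)),(.6,np.arange(.56,.19,-.04)),(.2,np.arange(.16,-.01,-.04))):
    for b in bs: tab([s,b],R)
E
```

```text
top n 206 326 slopes deg [-0.94 -0.49] z 0.093
 edge fit [0.6155 0.0194 0.0404] [0.6209 0.0219]
t 31.4 a 1.002 r 0.1786 pos [0.4784 0.2045 0.162 ] F [-13.7  -1.6  14.6] Ftan 19.8
side n 174 209 slopes deg [-0.4  -0.39] z 0.0947
 edge fit [0.6183 0.0293 0.039 ] [0.6381 0.0874]
1.0 -> 0.96 offset [ 0.0015  0.0123 -0.071 ] tang [ 0.535 -0.03  -0.844]
1.0 -> 0.92 offset [ 0.0028  0.0275 -0.1414] tang [ 0.501 -0.028 -0.865]
1.0 -> 0.88 offset [ 0.0041  0.0455 -0.2112] tang [ 0.466 -0.026 -0.884]
1.0 -> 0.84 offset [ 0.0053  0.0663 -0.2802] tang [ 0.431 -0.024 -0.902]
1.0 -> 0.8 offset [ 0.0063  0.0898 -0.3484] tang [ 0.394 -0.022 -0.919]
1.0 -> 0.76 offset [ 0.0073  0.116  -0.4155] tang [ 0.357 -0.02  -0.934]
1.0 -> 0.72 offset [ 0.0082  0.1448 -0.4815] tang [ 0.32  -0.018 -0.947]
1.0 -> 0.68 offset [ 0.0089  0.1763 -0.5464] tang [ 0.282 -0.016 -0.959]
1.0 -> 0.64 offset [ 0.0096  0.2104 -0.6099] tang [ 0.243 -0.014 -0.97 ]
1.0 -> 0.6 offset [ 0.0101  0.2469 -0.672 ] tang [ 0.204 -0.011 -0.979]
0.6 -> 0.56 offset [ 0.0004  0.039  -0.0606] tang [ 0.165 -0.009 -0.986]
0.6 -> 0.52 offset [ 0
[... 312 characters left out ...]
] tang [-0.034  0.002 -0.999]
0.6 -> 0.32 offset [ 0.0008  0.3209 -0.3873] tang [-0.074  0.004 -0.997]
0.6 -> 0.28 offset [ 4.000e-04  3.751e-01 -4.347e-01] tang [-0.114  0.006 -0.993]
0.6 -> 0.24 offset [ 0.      0.4312 -0.48  ] tang [-0.153  0.009 -0.988]
0.6 -> 0.2 offset [-5.00e-04  4.89e-01 -5.23e-01] tang [-0.193  0.011 -0.981]
0.2 -> 0.16 offset [-0.0007  0.0595 -0.0406] tang [-0.232  0.013 -0.973]
0.2 -> 0.12 offset [-0.0014  0.1206 -0.0789] tang [-0.27   0.015 -0.963]
0.2 -> 0.08 offset [-0.0023  0.1832 -0.1146] tang [-0.309  0.017 -0.951]
0.2 -> 0.04 offset [-0.0032  0.2471 -0.1479] tang [-0.346  0.019 -0.938]
0.2 -> -0.0 offset [-0.0043  0.3124 -0.1785] tang [-0.383  0.021 -0.923]
```

servo_tool --rows '[{"offset": [0.001, 0.006, -0.036], "yaw": 0, "claw": 1}, {"offset": [0.0015, 0.012, -0.071], "yaw": 0, "claw": 1}, {"offset": [0.002, 0.02, -0.106], "yaw": 0, "claw": 1}, {"offset": [0.003, 0.0275, -0.141], "yaw": 0, "claw": 1}, {"offset": [0.0035, 0.036, -0.176], "yaw": 0, "claw": 1}, {"offset": [0.004, 0.0455, -0.211], "yaw": 0, "claw": 1}, {"offset": [0.005, 0.056, -0.246], "yaw": 0, "claw": 1}, {"offset": [0.005, 0.066, -0.28], "yaw": 0, "claw": 1}, {"offset": [0.006, 0.078, -0.314], "yaw": 0, "claw": 1}, {"offset": [0.006, 0.09, -0.348], "yaw": 0, "claw": 1}]'

```text
time: 32.7
ee_pos: [0.4611, 0.2055, 0.1924]
tcp_rot: [137.0, 0.1, 89.0]
wrist_force: [-3.3, 0.6, 6.0]
opening: 0.0206
grasp_force: 49.6
```

servo_tool --rows '[{"offset": [0.0005, 0.013, -0.034], "yaw": 0, "claw": 1}, {"offset": [0.001, 0.026, -0.067], "yaw": 0, "claw": 1}, {"offset": [0.0015, 0.04, -0.1], "yaw": 0, "claw": 1}, {"offset": [0.002, 0.055, -0.133], "yaw": 0, "claw": 1}, {"offset": [0.0025, 0.07, -0.166], "yaw": 0, "claw": 1}, {"offset": [0.0025, 0.0865, -0.198], "yaw": 0, "claw": 1}, {"offset": [0.003, 0.103, -0.23], "yaw": 0, "claw": 1}, {"offset": [0.003, 0.1205, -0.2615], "yaw": 0, "claw": 1}, {"offset": [0.0035, 0.138, -0.293], "yaw": 0, "claw": 1}, {"offset": [0.004, 0.157, -0.3235], "yaw": 0, "claw": 1}]'

```text
time: 33.95
ee_pos: [0.4501, 0.2062, 0.2259]
tcp_rot: [137.1, 0.1, 89.0]
wrist_force: [-6.5, 1.4, 4.9]
opening: 0.0207
grasp_force: 49.8
```

servo_tool --rows '[{"offset": [0, 0.019, -0.031], "yaw": 0, "claw": 1}, {"offset": [0, 0.039, -0.061], "yaw": 0, "claw": 1}, {"offset": [0.0005, 0.059, -0.09], "yaw": 0, "claw": 1}, {"offset": [0.001, 0.08, -0.12], "yaw": 0, "claw": 1}, {"offset": [0.001, 0.102, -0.148], "yaw": 0, "claw": 1}, {"offset": [0.001, 0.124, -0.177], "yaw": 0, "claw": 1}, {"offset": [0.001, 0.147, -0.205], "yaw": 0, "claw": 1}, {"offset": [0.001, 0.17, -0.232], "yaw": 0, "claw": 1}, {"offset": [0.001, 0.194, -0.259], "yaw": 0, "claw": 1}, {"offset": [0.001, 0.218, -0.286], "yaw": 0, "claw": 1}]'

```text
time: 35.2
ee_pos: [0.4459, 0.2065, 0.261]
tcp_rot: [137.2, 0.1, 89.1]
wrist_force: [-13.5, 2.3, 4.2]
opening: 0.0206
grasp_force: 50.6
```

servo_tool --rows '[{"offset": [0, 0.025, -0.026], "yaw": 0, "claw": 1}, {"offset": [0, 0.05, -0.052], "yaw": 0, "claw": 1}, {"offset": [0, 0.076, -0.077], "yaw": 0, "claw": 1}, {"offset": [0, 0.103, -0.101], "yaw": 0, "claw": 1}, {"offset": [0, 0.13, -0.125], "yaw": 0, "claw": 1}, {"offset": [-0.001, 0.157, -0.149], "yaw": 0, "claw": 1}, {"offset": [-0.001, 0.185, -0.171], "yaw": 0, "claw": 1}, {"offset": [-0.001, 0.213, -0.194], "yaw": 0, "claw": 1}, {"offset": [-0.0015, 0.242, -0.215], "yaw": 0, "claw": 1}, {"offset": [-0.0015, 0.271, -0.237], "yaw": 0, "claw": 1}]'

```text
time: 36.45
ee_pos: [0.449, 0.2064, 0.297]
tcp_rot: [137.2, 0.1, 89.2]
wrist_force: [-24.7, 0.9, 7.8]
opening: 0.0204
grasp_force: 52.0
```

```bash
python3 f.py
```

```text
top n 209 325 slopes deg [-0.16 -1.93] z 0.0934
 edge fit [0.616  0.0199 0.0407] [0.6209 0.0222]
t 36.65 a 0.209 r 0.1797 pos [0.4491 0.2064 0.2973] F [-24.1   1.8   8.4] Ftan 3.69
side n 157 201 slopes deg [0.51 0.2 ] z 0.0946
 edge fit [0.6184 0.0286 0.0395] [0.6155 0.0209]
```

servo_tool --rows '[{"offset": [0, -0.007, -0.007], "yaw": 0, "claw": 1}, {"offset": [0, -0.015, -0.014], "yaw": 0, "claw": 1}, {"offset": [0, -0.015, -0.014], "yaw": 0, "claw": 1}]'

```text
time: 37.08
ee_pos: [0.4485, 0.2063, 0.2978]
tcp_rot: [137.0, 0.1, 89.0]
wrist_force: [-4.2, 2.4, 4.7]
opening: 0.0203
grasp_force: 49.4
```

servo_tool --rows '[{"offset": [0, 0.03, -0.022], "yaw": 0, "claw": 1}, {"offset": [-0.001, 0.061, -0.043], "yaw": 0, "claw": 1}, {"offset": [-0.001, 0.092, -0.064], "yaw": 0, "claw": 1}, {"offset": [-0.001, 0.123, -0.084], "yaw": 0, "claw": 1}, {"offset": [-0.002, 0.155, -0.104], "yaw": 0, "claw": 1}, {"offset": [-0.002, 0.187, -0.122], "yaw": 0, "claw": 1}, {"offset": [-0.003, 0.219, -0.14], "yaw": 0, "claw": 1}, {"offset": [-0.003, 0.251, -0.157], "yaw": 0, "claw": 1}, {"offset": [-0.003, 0.284, -0.173], "yaw": 0, "claw": 1}, {"offset": [-0.004, 0.316, -0.188], "yaw": 0, "claw": 1}, {"offset": [-0.004, 0.316, -0.188], "yaw": 0, "claw": 1}]'

```text
time: 38.45
ee_pos: [0.4589, 0.2056, 0.3334]
tcp_rot: [137.0, 0.1, 89.0]
wrist_force: [-5.2, 2.2, 4.8]
opening: 0.0204
grasp_force: 49.6
```

```bash
python3 f.py|grep Ftan
```

```text
t 38.65 a 0.002 r 0.1808 pos [0.4588 0.2056 0.3332] F [-4.7  2.7  5.4] Ftan 3.18
```

servo_tool --rows '[{"offset": [0, 0.005, -0.002], "yaw": 0, "claw": 1}, {"offset": [0, 0.01, -0.0045], "yaw": 0, "claw": 1}, {"offset": [0, 0.01, -0.0045], "yaw": 0, "claw": 1}]'

```text
time: 39.08
ee_pos: [0.4592, 0.2056, 0.3342]
tcp_rot: [137.0, 0.1, 89.0]
wrist_force: [-5.2, 2.5, 5.4]
opening: 0.0204
grasp_force: 49.6
```

servo_tool --rows '[{"offset": [0, 0.005, -0.002], "yaw": 0, "claw": 1}, {"offset": [0, 0.005, -0.002], "yaw": 0, "claw": 1}]'

```text
time: 39.33
ee_pos: [0.4594, 0.2056, 0.3347]
tcp_rot: [137.0, 0.1, 89.0]
wrist_force: [-5.6, 1.5, 5.6]
opening: 0.0206
grasp_force: 49.6
```

```bash
python3 f.py|grep Ftan
```

```text
t 39.525 a -0.007 r 0.1808 pos [0.4594 0.2056 0.3347] F [-5.8  2.3  4.9] Ftan 2.19
```

servo_tool --rows '[{"offset": [0, 0.005, -0.002], "yaw": 0, "claw": 1}, {"offset": [0, 0.01, -0.0045], "yaw": 0, "claw": 1}, {"offset": [0, 0.01, -0.0045], "yaw": 0, "claw": 1}]'

```text
time: 39.95
ee_pos: [0.4598, 0.2056, 0.3357]
tcp_rot: [137.0, 0.1, 89.0]
wrist_force: [-6.1, 2.4, 5.2]
opening: 0.0207
grasp_force: 49.6
```

servo_tool --rows '[{"offset": [0, 0.01, -0.0045], "yaw": 0, "claw": 1}, {"offset": [0, 0.01, -0.0045], "yaw": 0, "claw": 1}]'

```text
time: 40.2
ee_pos: [0.4599, 0.2056, 0.3358]
tcp_rot: [137.1, 0.1, 89.0]
wrist_force: [-7.6, 2.6, 3.7]
opening: 0.0205
grasp_force: 49.9
```

```bash
python3 f.py|grep Ftan
```

```text
t 40.4 a -0.014 r 0.1808 pos [0.4599 0.2056 0.3358] F [-7.4  2.7  3.2] Ftan -0.08
```

servo_tool --rows '[{"offset": [0, 0, 0], "yaw": 0, "claw": 0.6}, {"offset": [0, 0, 0], "yaw": 0, "claw": 0.4}, {"offset": [0, 0, 0], "yaw": 0, "claw": 0.2}, {"offset": [0, 0, 0], "yaw": 0, "claw": 0}, {"offset": [0, 0, 0], "yaw": 0, "claw": 0}, {"offset": [0, 0, 0], "yaw": 0, "claw": 0}]'

```text
time: 41.2
ee_pos: [0.4603, 0.2056, 0.3363]
tcp_rot: [137.0, 0.1, 89.0]
wrist_force: [0.1, -0.2, -0.1]
opening: 0.0854
grasp_force: 0.0
```

servo_tool --rows '[{"offset": [0, 0, -0.3], "yaw": 0, "claw": 0}, {"offset": [0, 0, -0.6], "yaw": 0, "claw": 0}, {"offset": [0, 0, -1], "yaw": 0, "claw": 0}, {"offset": [0, 0, -1], "yaw": 0, "claw": 0}, {"offset": [0, 0, -1], "yaw": 0, "claw": 0}]'

```text
time: 41.82
ee_pos: [0.3923, 0.2071, 0.4088]
tcp_rot: [137.0, 0.1, 89.0]
wrist_force: [-1.2, -0.3, -0.4]
opening: 0.0855
grasp_force: 0.0
```

```bash
python3 - <<'E'
from m import *
rel([[.462,.205,.33]])
for n in("top","side"):
    P,p=lid(n,(.619,.023),(.085,.106),4);cv2.imwrite(f'pics/{n}9.png',p[:,:,::-1])
    hsv=cv2.cvtColor(p,cv2.COLOR_RGB2HSV);H,S=hsv[...,0],hsv[...,1];X,Y,Z=[P[...,k] for k in range(3)]
    rd=((H<6)|(H>174))&(S>140)&(Z>.3)&(abs(Y-.18)<.08)&(abs(X-.46)<.03)
    if rd.sum()>10: print("handle",rd.sum(),P[rd].mean(0).round(4))
a=cv2.imread('pics/top9.png')[90:290,110:390];b=cv2.imread('pics/side9.png')[150:290,200:340]
cv2.imwrite('pics/m9.png',np.hstack([cv2.resize(a,(460,329)),cv2.resize(b,(329,329))]))
E
```

```text
t 41.83 pos [0.3923 0.2071 0.4088] rot [1.3702e+02 1.1000e-01 8.9040e+01] q [ 44.7 -36.3 -14.8  78.4 -29.2 126.7] F [-1.2 -0.3 -0.4] op 0.0855
axes x,y,z (columns)
 [[ 0.017  0.731  0.682]
 [ 1.    -0.011 -0.013]
 [-0.002  0.682 -0.732]] az -1.1
to [0.462 0.205 0.33 ] offset [-0.008 -0.027  1.022]
top n 299 331 slopes deg [0.73 0.22] z 0.0933
 edge fit [0.616  0.0197 0.0408] [0.6208 0.022 ]
handle 203 [0.4639 0.194  0.3383]
side n 275 315 slopes deg [ 0.16 -0.36] z 0.095
 edge fit [0.6161 0.0262 0.0416] [0.6177 0.0234]
handle 179 [0.4589 0.2011 0.339 ]
```

View pics/m9.png

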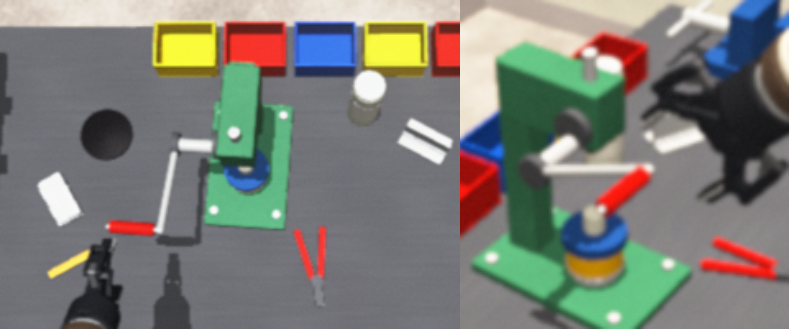

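The pictures show the lid level on the tin (right crop (595,240)), measured 8 mm lower than when first laid. The handle is back at rest, the gripper is clear and the other things are where they were.

```bash
python3 -c "
from workcell import *
print(job_done())"
```

```text
the job is handed in; nothing more can be done
None
```

The lid is pressed home and level on the tin, held about a second, the handle was eased back to rest and released, and I handed the job in at about 42 s; the verdict was not shown.

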